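# Gang-clamp the flat bar blanks from the covered parts bin

## Robot

A 6-joint arm with a two-finger parallel gripper is mounted at the origin on a cart in front of the work surface, level with it; the furniture and walls round the work are solid. World frame = base frame: x ahead of the robot, y to its left, z up, the work surface at z = 0. Lengths are in m, angles in rad, forces in N, time in s.
With the tool pointing down it reaches from about 0.225 to 0.875 m from the base axis. Payload 3.4 kg.
Tool frame: the origin (TCP) lies between the finger pads; the fingertips stand 11 mm ahead of it and the grasp point (between the pads) lies 8 mm behind it; z points along the fingers, y is the direction in which the jaws open and shut (so a half turn about z gives the same grasp; the last joint's range is limited). The gripper opens to 85 mm and grips with 20 to 120 N. Pads are 22 mm wide; open, the fingers measure 114 mm over their backs; the gripper's body (76 mm by 85 mm) begins 54 mm behind the grasp point. The pads swing forward as they close: fully open they stand 13 mm farther back than shut.
Start: joints at [1.051, 0.276, 1.505, -0, 1.361, -0.121], TCP at [0.223, 0.53, 0.242] pointing down, gripper open.
Joint ranges: [-2.89, 2.89], [-0.75, 2.08], [0.22, 2.7], [-1.18, 4.32], [0.11, 2.71], [-2.7, 2.7]. Speed limits (rad/s): [2.57, 2.57, 3.14, 3.14, 3.14, 3.14].

## Interface

Orientations are given as a unit quaternion [w, x, y, z].
In Python, from rig import manip gives the robot as it stands. The module is installed in compiled form; this text tells all that it offers.
- The arm moves only by the tool move_arm, never from a script. Its argument "series" is a list that holds one entry, the list of rows, each a list of 7 numbers: the shift along the world's x, y, z in m, then the turn, a rotation vector about the world's x, y, z in rad, then the finger opening in m, from 0 to 0.0854. A call has 1 to 20 rows; each row shifts and turns the commanded pose from where the row before left it; what a row does not reach is not made up. A row lasts 1/12 s, in which the tool goes at most 41.7 mm and 7.16 degrees, less where a joint would pass 70% of its speed; a pose out of reach is approached as far as the arm can. A call with a gripper value outside its range is refused whole. The fingers move at their own pace and stop on an object; "newtons" is the grip in N (left out, the last holds). Time passes only in rows, so rows that do not move let the fingers close. It gives the time, the measured TCP pose, the force and the opening at its end, in the units of the state.
- manip.get_state(): the state, without advancing time (a new reading comes with each control period).
- manip.get_image(name): name is "side" or "top"; returns a dict with "color" (400x640x3 uint8, red, green, blue), "fx", "fy", "cx", "cy" (pixels), "R" (3x3) and "t" (3): a world point X has camera coordinates R X + t. Camera axes: x right, y down, z forward; pixel columns grow to the right and rows downward; lengths in m; the calibration is good to about 2 mm. A picture is of the moment at which its call begins. There is no depth.
- manip.sign_off(): hands the job in, once; it reports no verdict.
The state is a dict: "clock": time; "qpos": joint angles; "qd": joint speeds; "effort": joint torques, N m; "position": TCP position; "ee_rot": TCP orientation; "contact_force": force on the tool from outside, world axes, zero at the start; "moment": the same for the moment, N m; "width": finger opening in m.
Only numpy, scipy, OpenCV 4.12 (cv2) and the standard library are available. Lean on these libraries where they do the work, as an engineer would, in place of code of your own. Each camera call takes 0.05 s, during which the arm holds its last target.

## Task

Make the flat bar blanks up into one pack, ready to have their edges filed together: swing the red-handled toggle clamp of the small hold-down fixture fully open, lift the loose cover off the green parts bin and set it down on the bench beside it, then take every flat bar out of the bin and lay them flat on one another, edges in line, squarely across the middle of the fixture's two black rest blocks. Bring the clamp arm down until its pad rests on the pack, and put the cover back on the bin, seated all round, so that filings stay out. Leave the other things on the bench where they lie, and the pack, clamp and cover at rest.

Things in the scene. Friction and masses are not known exactly. Their poses are not given: they have to be found in the camera images.
- fixture_seat (a point): middle of the bearing surface of the bolted-down fixture, level with the tops of its two black rest blocks, 28 mm above the bench. Brown plate 100 x 170 x 10 mm; y lengthwise, away from the clamp; z up. The blocks rise 18 mm from the plate, are 40 mm wide in x, 12 mm in y, their middles 37 mm either side of this point along y. The pack lies here, length along y, middle at x = y = 0
- clamp_hinge (a point): hinge of the toggle clamp, fixed, 73.5 mm from fixture_seat along its -y and 14 mm above it; hinge axis = x; axes as fixture_seat. With the joint at 0, from here along y, z: flat arm 12 mm wide from y 2 to 78 mm, upper face at z 10 mm; spindle at y 70 mm, up to z 20 mm, down to the pad; red grip 20 mm wide, z 46 to 120 mm, leaning back a little, its front (+y) face near y -2 mm
- fixture_arm (a joint): clamp arm angle, rad: 0 = arm level, red grip upright; 1.48 = fully open, arm upright, grip laid back level towards the fixture's -y. Starts at 0.05 to 0.5. Grip and arm are one rigid piece; friction (0.25 N m) holds it where left, no spring. Push the grip towards -y to open, the upright arm towards +y and then down to shut. On a pack of two it stops near 0.28, on three near 0.38
- clamp_pad (a point): middle of the underside of the clamp's round pad (16 mm across) at the arm's end; moves with the arm
- bin_floor (a point): middle of the parts bin's inner floor, 3 mm above the bench. Fixed open bin of green sheet steel, outside 137 mm in x by 218 mm in y over its wired rim, inside 125 x 206 mm, rim 55 mm above the bench. The blanks lie along x at first, 60 mm apart in y
- cover_grip (a point): middle of the strap handle of the bin's loose green cover, on the bin at first. Handle: dark flat bar 100 mm long in y, 16 mm wide in x, 6 mm thick, 30 mm clear beneath. Cover 149 x 230 mm, 0.35 kg, its skirt 17 mm deep, 3.5 mm play each side of the rim. This point is 52.5 mm above the skirt's lower edge, 87.5 mm above bin_floor when seated
- bar_a_mid (a point): flat bar blank of dark steel, 30 x 100 x 6 mm, 0.14 kg, lying flat on the bin floor at first; two or three such blanks are there. The point is its centre; y runs along its length, x across its width, z through its thickness
- bar_b_mid (a point): flat bar blank of dark steel, 30 x 100 x 6 mm, 0.14 kg, lying flat on the bin floor at first; two or three such blanks are there. The point is its centre; y runs along its length, x across its width, z through its thickness (another one)
- bar_c_mid (a point): flat bar blank of dark steel, 30 x 100 x 6 mm, 0.14 kg, lying flat on the bin floor at first; two or three such blanks are there. The point is its centre; y runs along its length, x across its width, z through its thickness (another one)
- bar_a: the same blank as bar_a_mid, origin at the centre of its underside
- bar_b: the same blank as bar_b_mid, origin at the centre of its underside
- bar_c: the same blank as bar_c_mid, origin at the centre of its underside
- cover: the bin cover, origin at the middle of the skirt's lower edge. Bare bench with room for it lies behind the welding jig, round x 0.71, y -0.04; the edge of the jig there runs at 0.44 rad to y (anticlockwise from above), so the cover fits best turned 0.44 rad from the base axes
- file: flat file, a bystander to be left alone; origin under its middle
- magnet: red welding magnet, a bystander to be left alone; origin under its middle

How it is judged:
By the outcome, as a careful person would: the job done as asked, in the order asked, and still so for the second after the job is handed in, with the robot touching nothing.
Of bar_a, bar_b, bar_c only 2 to 3 are there at a start; the rules pass over those that are not, and their reading is None.
At some moment in a run one of cover may be knocked a few centimetres aside while the robot is not near it.
Once in a run the grip may slacken for a moment while it holds something.
It also fails if it takes over 200 s, if anything falls off the work surface, if the arm or the gripper's body presses on something with over 40 N, if the wrist force passes 120 N, or if a joint passes its speed limit or range.

## Working session

There is one attempt and no reset: what is moved stays moved. The work goes in short steps, Python scripts to look and compute and a tool call to move; the robot and the scene stay as the last step left them, time stands still between calls to the robot, and variables do not carry over. Pictures are saved under pics/ and viewed, and the job is handed in when it is done.

Besides the shell and the picture viewer there is one more tool, called after "Emit:" in YAML: its name, and indented under it one key for each argument. move_arm: Moves the arm, as the interface text tells. Its arguments: {"type":"object","properties":{"series":{"type":"array"},"newtons":{"type":"number"}},"required":["series"]}

```bash
mkdir -p pics; ls; python3 - <<'E'
from rig import manip
import cv2
s=manip.get_state();print(s)
for n in("side","top"):
    d=manip.get_image(n);cv2.imwrite(f"pics/{n}0.png",d["color"][:,:,::-1]);print(n,d["fx"],d["fy"],d["cx"],d["cy"],d["R"],d["t"])
E
```

```text
pics
{'clock': 0.0, 'qpos': array([ 1.05101390e+00,  2.76611340e-01,  1.50613834e+00, -1.09732246e-05,
        1.36071454e+00, -1.21006912e-01]), 'qd': array([ 1.33176712e-03, -1.48136074e-04, -1.80320756e-05,  3.85592623e-04,
       -1.22862566e-04, -1.85858627e-03]), 'effort': array([ 5.71847977e-04, -4.16756880e+01, -2.45796454e+01, -5.62754963e-05,
        1.08721107e-02,  8.58589093e-07]), 'position': array([0.22302129, 0.52942835, 0.24142831]), 'ee_rot': array([-2.89623915e-04,  1.98068044e-01,  9.80187826e-01, -8.89849390e-04]), 'contact_force': array([-0.34354708,  0.09119319,  0.48515348]), 'moment': array([-0.03026668, -0.03676571, -0.05114707]), 'width': 0.08512424794298143}
side 371.36044606682447 371.36044606682447 321.41848915561457 198.72994037647652 [[ 0.84998313 -0.52650266 -0.01798952]
 [-0.25434674 -0.38023285 -0.88923041]
 [ 0.46134197  0.76040642 -0.45710574]] [-0.43316841  0.22464918  0.92612548]
top 452.4952391179448 452.4952391179448 320.0727017434422 194.2701695354155 [[ 0.03512546 -0.9993766  -0.00355103]
 [-0.97921091 -0.03370595 -0.20002477]
 [ 0.19978038  0.01050317 -0.97978441]] [-0.01625459  0.52863464  1.06016208]
```

View pics/side0.png

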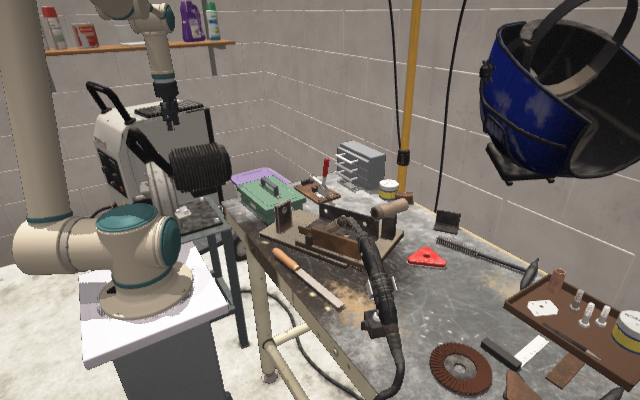

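View pics/top0.png

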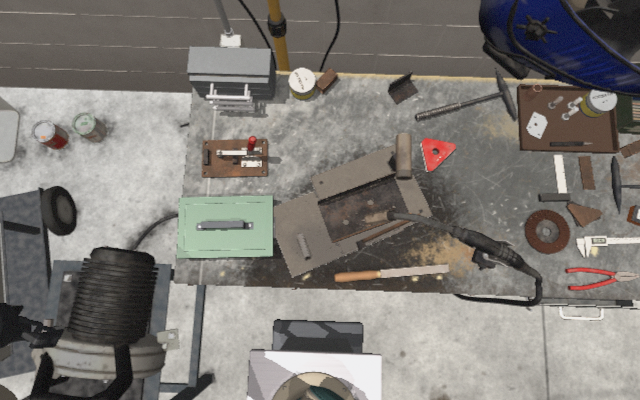

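```bash
cat > h.py <<'E'
import numpy as np,cv2,json,os
from rig import manip
def im(n,save=None,crop=None,scale=1):
    d=manip.get_image(n)
    np.savez(f"last_{n}.npz",**d)
    if save: crop_save(d["color"],save,crop,scale)
    return d
def crop_save(c,save,crop,scale):
    if crop: c=c[crop[1]:crop[3],crop[0]:crop[2]]
    c=cv2.resize(c,None,fx=scale,fy=scale,interpolation=cv2.INTER_CUBIC)
    assert not os.path.exists("pics/"+save)
    cv2.imwrite("pics/"+save,c[:,:,::-1])
def last(n): return dict(np.load(f"last_{n}.npz"))
def proj(d,X):
    X=np.atleast_2d(X);c=X@d["R"].T+d["t"]
    return np.c_[c[:,0]/c[:,2]*d["fx"]+d["cx"],c[:,1]/c[:,2]*d["fy"]+d["cy"]]
def back(d,uv,z):
    uv=np.atleast_2d(uv).astype(float)
    r=np.c_[(uv[:,0]-d["cx"])/d["fx"],(uv[:,1]-d["cy"])/d["fy"],np.ones(len(uv))]@d["R"]
    o=-d["R"].T@d["t"]
    return o+r*((z-o[2])/r[:,2])[:,None]
def draw(img,d,X,col,scale,crop):
    p=(proj(d,X)-np.array(crop[:2]))*scale
    cv2.polylines(img,[np.round(p).astype(int)],False,col,1)
E
python3 - <<'E'
from h import *
a=im("top","t1.png",(165,130,285,270),4)
b=im("side","s1.png",(220,140,360,240),5)
print(proj(a,[[.71,-.04,0],[.65,.25,0]]))
E
```

```text
[[338.39699575 132.03746735]
 [227.77597129 150.15338663]]
```

View pics/t1.png

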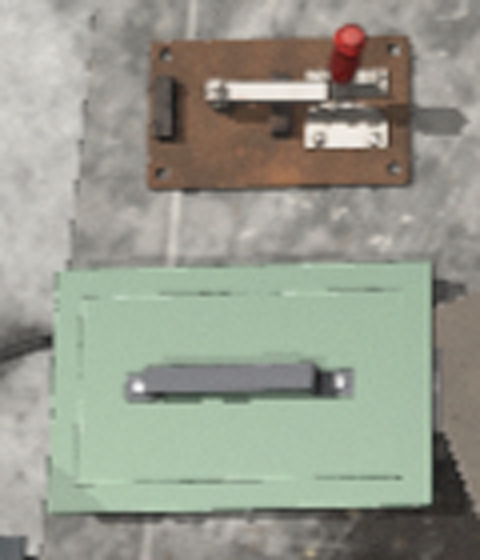

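View pics/s1.png

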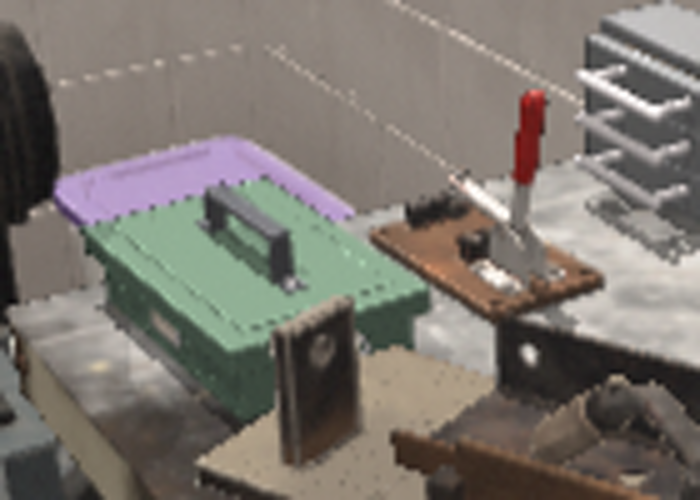

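```bash
python3 - <<'E'
from h import *
a=last("top")
def px(l): return np.array(l)/4.0+np.array([165,130])-0.375
P=back(a,px([(152,41),(411,37),(413,185),(149,188)]),0.01);print("plate",P.round(4))
print("mean",P.mean(0),[np.linalg.norm(P[i]-P[(i+1)%4]).round(4) for i in range(4)])
e=P[0]-P[1];f=P[3]-P[2];print("yaw of y",[np.arctan2(-v[0],v[1]) for v in (e,f)])
B=back(a,px([(155,79),(176,76),(181,137),(159,140)]),0.028);print("block",B.round(4),B.mean(0))
C=back(a,px([(60,272),(431,263),(431,502),(49,513)]),0.055+.0);print("cover?",C.round(4),C.mean(0),[np.linalg.norm(C[i]-C[(i+1)%4]).round(4) for i in range(4)])
H=back(a,px([(146,366),(314,364),(316,389),(146,393)]),0.0905);print("h",H.round(4),H.mean(0))
c=a["color"];crop_save(c,"t2.png",(195,130,275,182),10)
crop_save(last("side")["color"],"s2.png",(285,150,350,210),10)
E
```

```text
plate [[0.6728 0.3159 0.01  ]
 [0.6813 0.1461 0.01  ]
 [0.5815 0.139  0.01  ]
 [0.5737 0.3092 0.01  ]]
mean [0.62733111 0.22754284 0.01      ] [np.float64(0.17), np.float64(0.1), np.float64(0.1704), np.float64(0.0993)]
yaw of y [np.float64(0.0501079922587564), np.float64(0.04594914266156088)]
block [[0.6415 0.3066 0.028 ]
 [0.644  0.2933 0.028 ]
 [0.6036 0.2866 0.028 ]
 [0.6011 0.3005 0.028 ]] [0.62256726 0.2967491  0.028     ]
cover? [[0.5083 0.3466 0.055 ]
 [0.5217 0.1191 0.055 ]
 [0.3761 0.1109 0.055 ]
 [0.3616 0.3389 0.055 ]] [0.44194311 0.22889714 0.055     ] [np.float64(0.2279), np.float64(0.1459), np.float64(0.2284), np.float64(0.1469)]
h [[0.4473 0.2789 0.0905]
 [0.4519 0.1803 0.0905]
 [0.4372 0.1781 0.0905]
 [0.4314 0.2775 0.0905]] [0.44194075 0.22871891 0.0905    ]
```

View pics/t2.png

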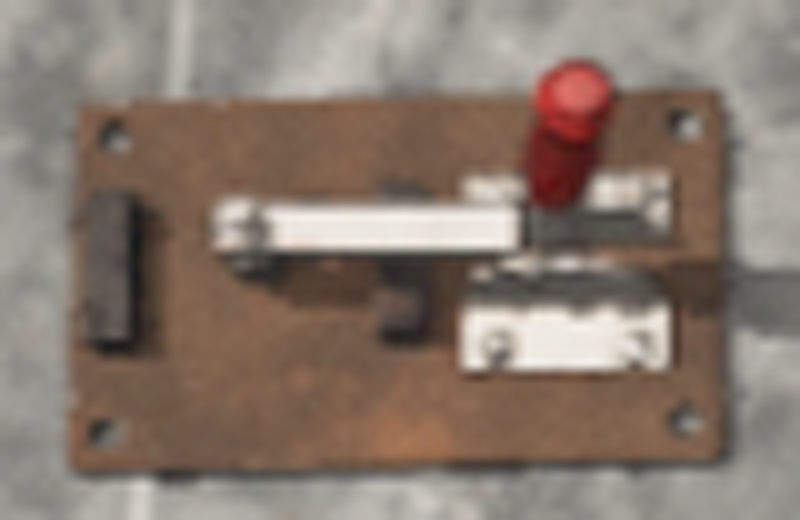

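View pics/s2.png

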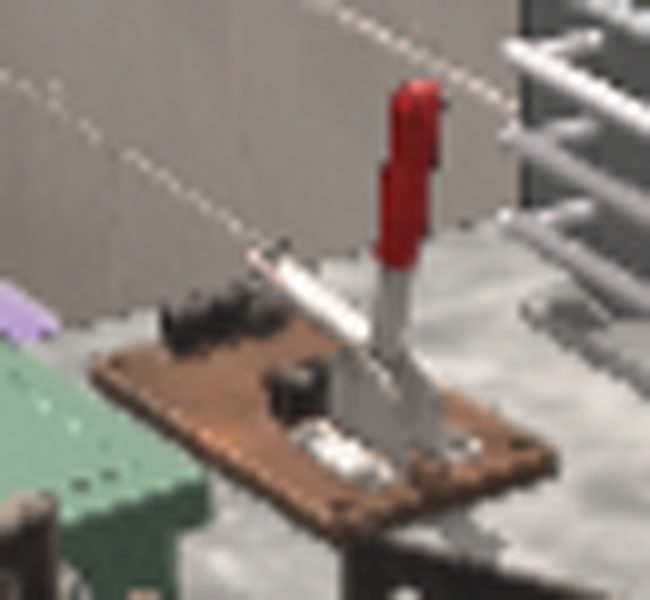

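```bash
cat >> h.py <<'E'
def Rz(a): return np.array([[np.cos(a),-np.sin(a),0],[np.sin(a),np.cos(a),0],[0,0,1]])
def box(x0,x1,y0,y1,z): return np.array([[x0,y0,z],[x1,y0,z],[x1,y1,z],[x0,y1,z],[x0,y0,z]])/1000.
def overlay(n,items,crop,scale,save,d=None):
    d=d or last(n);c=d["color"][crop[1]:crop[3],crop[0]:crop[2]]
    c=cv2.resize(c,None,fx=scale,fy=scale,interpolation=cv2.INTER_CUBIC).copy()
    for X,col in items:
        p=(proj(d,X)-np.array(crop[:2])+0.5)*scale
        cv2.polylines(c,[np.round(p).astype(int)],False,col,1)
    assert not os.path.exists("pics/"+save)
    cv2.imwrite("pics/"+save,c[:,:,::-1])
def fixt(th,sx=.6258,sy=.2599,yaw=.048):
    T=lambda X:(X@Rz(yaw).T+np.array([sx,sy,.028]))
    it=[(T(box(-20,20,31,43,0)),(255,255,0)),(T(box(-20,20,-43,-31,0)),(255,255,0)),
     (T(box(-50,50,-117.4,52.6,-18)),(0,255,255))]
    c,s=np.cos(th),np.sin(th)
    def A(X): 
        X=X@np.array([[1,0,0],[0,c,-s],[0,s,c]]).T
        return T(X+np.array([0,-.0735,.014]))
    it+=[(A(box(-6,6,2,78,10)),(0,0,255)),(A(np.array([[0,70,20],[0,70,-20]])/1000),(255,0,255)),
      (A(np.array([[-10,-2,46],[10,-2,46],[10,-12,120],[-10,-12,120],[-10,-2,46]])/1000),(0,255,0))]
    return it
E
python3 - <<'E'
from h import *
overlay("top",fixt(.3),(195,130,275,182),10,"o1.png")
overlay("side",fixt(.3),(285,150,350,210),10,"o2.png")
E
```

```text
(no output)
```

View pics/o1.png

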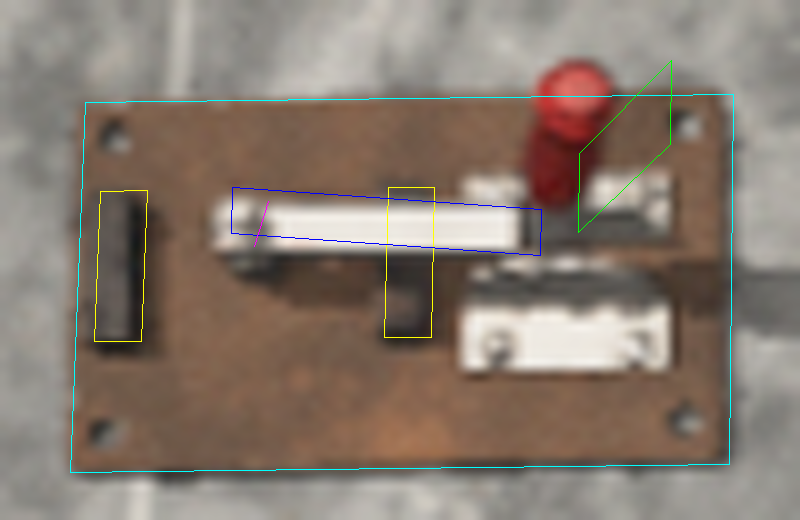

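View pics/o2.png

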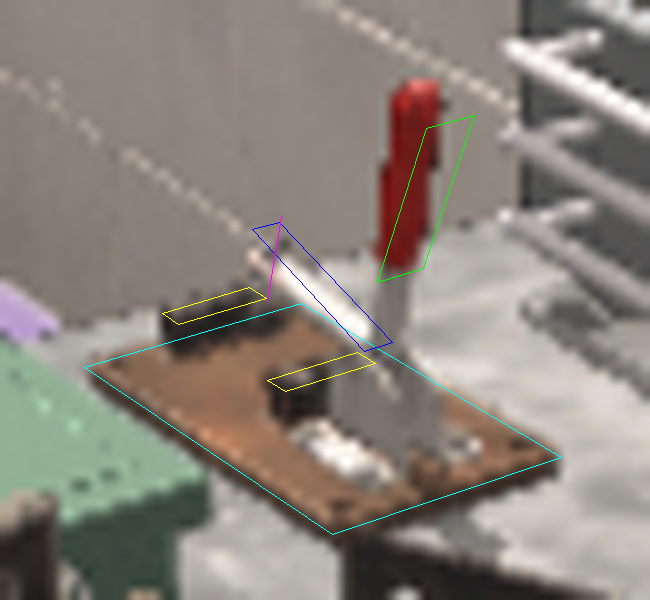

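```bash
python3 - <<'E'
from h import *
overlay("top",fixt(.1,.6253,.2613),(195,130,275,182),10,"o3.png")
overlay("side",fixt(.1,.6253,.2613),(285,150,350,210),10,"o4.png")
E
```

```text
(no output)
```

View pics/o3.png

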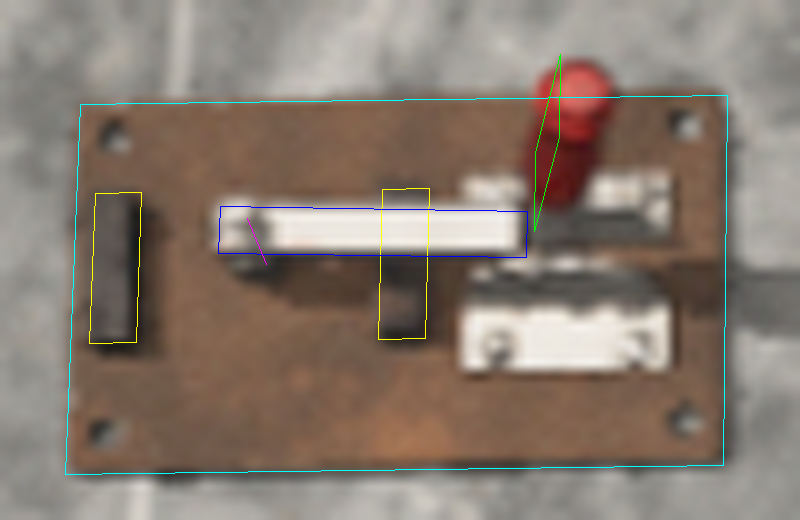

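View pics/o4.png

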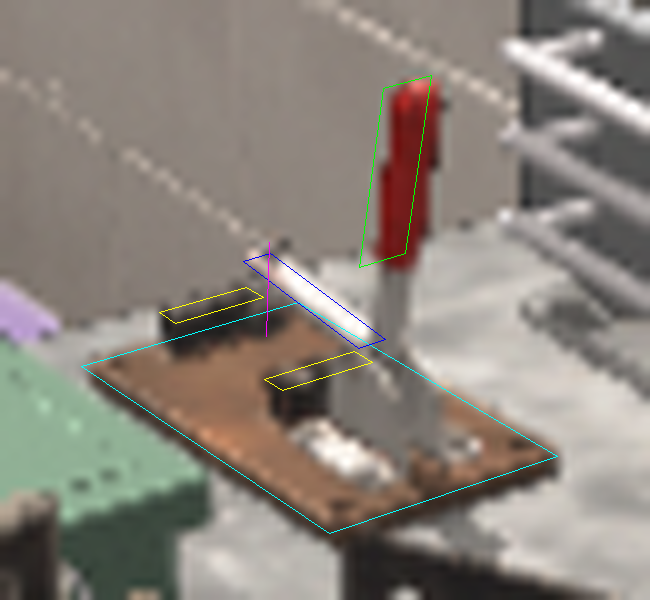

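Emit:
move_arm:
  series:
    - [[0.03, -0.02, 0, 0, 0, -0.1, 0], [0.03, -0.02, 0, 0, 0, -0.1, 0], [0.03, -0.02, 0, 0, 0, -0.1, 0], [0.03, -0.02, 0, 0, 0, -0.1, 0], [0.03, -0.02, 0, 0, 0, -0.1, 0], [0.03, -0.02, 0, 0, 0, -0.1, 0], [0.03, -0.02, 0, 0, 0, -0.1, 0], [0.03, -0.02, 0, 0, 0, -0.1, 0], [0.03, -0.02, 0, 0, 0, -0.1, 0], [0.03, -0.02, 0, 0, 0, -0.1, 0], [0.03, -0.02, 0, 0, 0, -0.1, 0], [0.03, -0.02, 0, 0, 0, -0.03, 0], [0.03, -0.02, 0, 0, 0, 0, 0], [0.02, -0.02, 0, 0, 0, 0, 0], [0, 0, 0, 0, 0, 0, 0]]
  newtons: 60

```text
clock: 1.45
position: [0.6378, 0.2452, 0.241]
ee_rot: [0.002, 0.694, 0.72, -0.0]
contact_force: [-0.0, 0.0, 0.3]
width: 0.0002
```

Emit:
move_arm:
  series:
    - [[-0.002, -0.009, -0.026, 0, 0, 0, 0], [-0.002, -0.009, -0.026, 0, 0, 0, 0], [-0.002, -0.009, -0.026, 0, 0, 0, 0], [-0.002, -0.008, -0.026, 0, 0, 0, 0], [0, -0.011, 0, 0, 0, 0, 0], [0, -0.011, 0, 0, 0, 0, 0], [0, -0.008, -0.002, 0, 0, 0, 0], [0, -0.008, -0.002, 0, 0, 0, 0], [0, -0.008, -0.003, 0, 0, 0, 0], [0, -0.007, -0.004, 0, 0, 0, 0], [0, -0.007, -0.005, 0, 0, 0, 0], [0.001, -0.007, -0.005, 0, 0, 0, 0], [0, 0, 0, 0, 0, 0, 0]]

```text
clock: 2.53
position: [0.6263, 0.146, 0.1165]
ee_rot: [0.0, 0.692, 0.721, -0.001]
contact_force: [0.5, 0.6, -0.9]
width: -0.0004
```

```bash
python3 - <<'E'
from h import *
im("side","s3.png",(250,120,380,220),5)
E
```

```text
(no output)
```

View pics/s3.png

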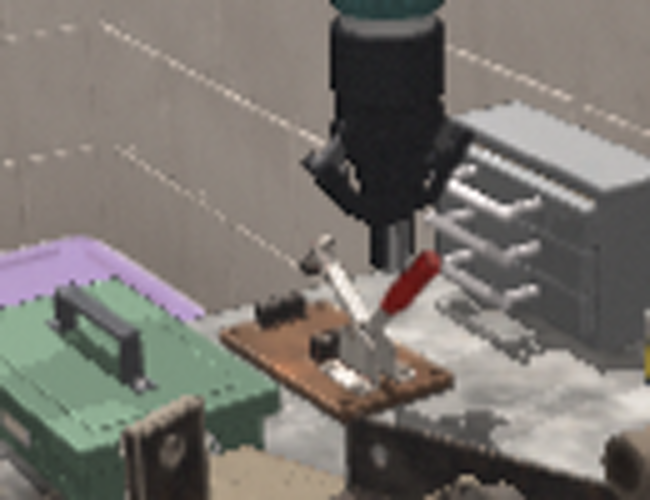

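Emit:
move_arm:
  series:
    - [[0.002, -0.006, -0.006, 0, 0, 0, 0], [0.001, -0.006, -0.007, 0, 0, 0, 0], [0.001, -0.006, -0.007, 0, 0, 0, 0], [0, -0.004, -0.008, 0, 0, 0, 0], [0, -0.004, -0.008, 0, 0, 0, 0], [0, -0.003, -0.008, 0, 0, 0, 0], [0, -0.002, -0.006, 0, 0, 0, 0], [0, -0.001, -0.004, 0, 0, 0, 0], [0, 0, -0.003, 0, 0, 0, 0], [0, 0, 0, 0, 0, 0, 0], [0, 0, 0, 0, 0, 0, 0]]

```text
clock: 3.5
position: [0.6304, 0.1155, 0.0601]
ee_rot: [0.0, 0.692, 0.722, -0.0]
contact_force: [-1.0, 0.5, 0.3]
width: -0.0001
```

```bash
python3 - <<'E'
from h import *
im("side","s4.png",(250,120,380,220),5)
E
```

```text
(no output)
```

View pics/s4.png

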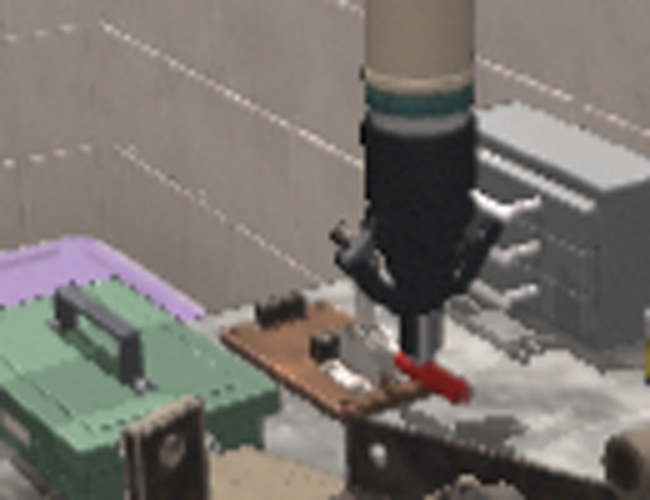

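Emit:
move_arm:
  series:
    - [[0, 0, -0.003, 0, 0, 0, 0], [0, 0, -0.003, 0, 0, 0, 0], [0, 0, -0.002, 0, 0, 0, 0], [0, 0, 0, 0, 0, 0, 0]]

```text
clock: 3.88
position: [0.631, 0.1157, 0.0568]
ee_rot: [0.001, 0.692, 0.722, 0.001]
contact_force: [-6.4, -1.9, 21.4]
width: 0.0003
```

Emit:
move_arm:
  series:
    - [[0, 0, 0.02, 0, 0, 0, 0], [0, 0, 0.04, 0, 0, 0, 0], [0, 0, 0.04, 0, 0, 0, 0.06], [-0.01, 0.01, 0.04, 0, 0, 0.02, 0.06], [-0.03, 0.016, 0, 0, 0, 0, 0.06], [-0.03, 0.016, 0, 0, 0, 0, 0.06], [-0.03, 0.016, 0, 0, 0, 0, 0.06], [-0.03, 0.016, 0, 0, 0, 0, 0.06], [-0.03, 0.016, 0, 0, 0, 0, 0.06], [-0.03, 0.016, 0, 0, 0, 0, 0.06], [0, 0, 0, 0, 0, 0, 0.06]]

```text
clock: 4.8
position: [0.434, 0.2233, 0.1914]
ee_rot: [-0.002, 0.684, 0.73, -0.002]
contact_force: [0.5, -1.0, -0.8]
width: 0.0599
```

```bash
python3 - <<'E'
from h import *
im("top","t5.png",(165,130,325,250),5)
im("side","s5.png",(200,110,360,230),5)
E
```

```text
(no output)
```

View pics/t5.png

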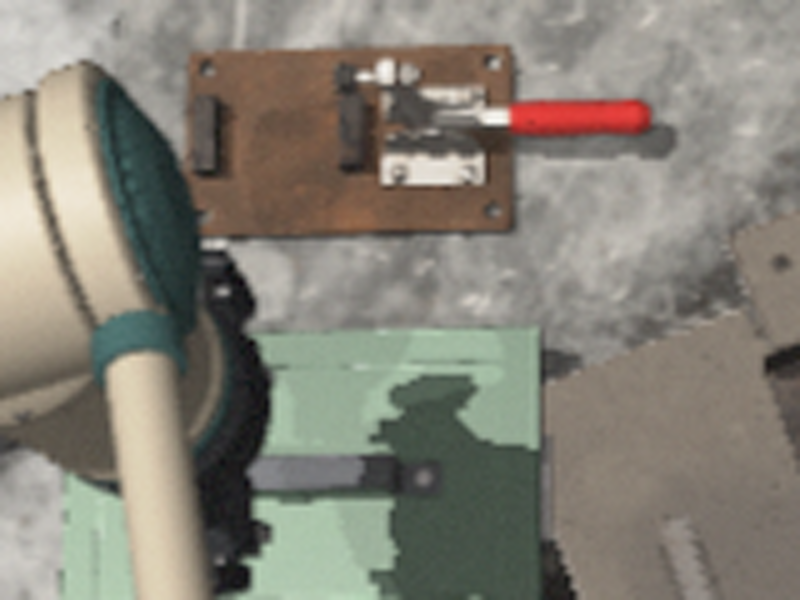

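View pics/s5.png

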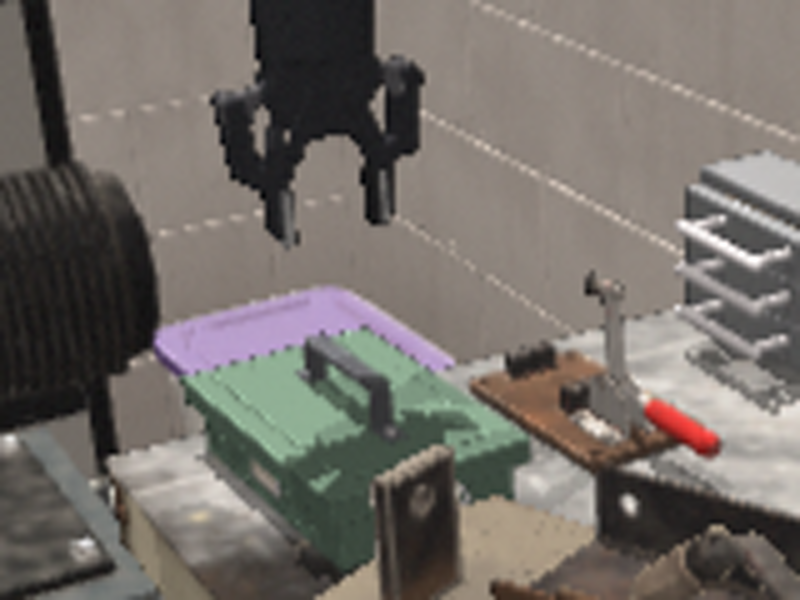

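Emit:
move_arm:
  series:
    - [[0.004, 0.003, -0.02, 0, 0, 0, 0.06], [0.004, 0.0025, -0.025, 0, 0, 0, 0.06], [0, 0, -0.025, 0, 0, 0, 0.06], [0, 0, -0.02, 0, 0, 0, 0.06], [0, 0, -0.012, 0, 0, 0, 0.06], [0, 0, -0.007, 0, 0, 0, 0.06], [0, 0, 0, 0, 0, 0, 0.06]]

```text
clock: 5.48
position: [0.4488, 0.2265, 0.0811]
ee_rot: [-0.0, 0.685, 0.728, -0.001]
contact_force: [0.5, -0.5, 0.7]
width: 0.06
```

```bash
python3 - <<'E'
from h import *
im("side","s6.png",(200,130,320,220),6)
E
```

```text
(no output)
```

View pics/s6.png

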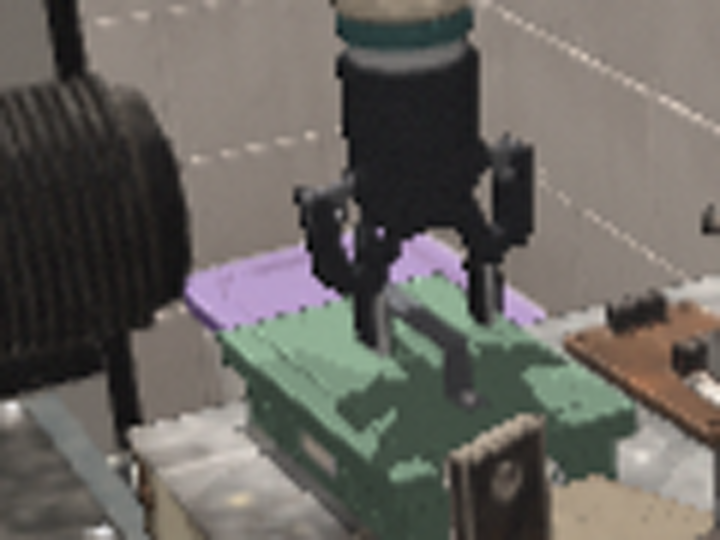

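Emit:
move_arm:
  series:
    - [[-0.006, 0.002, 0, 0, 0, 0, 0.06], [0, 0, 0, 0, 0, 0, 0.0], [0, 0, 0, 0, 0, 0, 0], [0, 0, 0, 0, 0, 0, 0], [0, 0, 0, 0, 0, 0, 0], [0, 0, 0, 0, 0, 0, 0]]
  newtons: 80

```text
clock: 6.03
position: [0.4423, 0.2294, 0.0835]
ee_rot: [0.0, 0.685, 0.729, 0.0]
contact_force: [-2.3, -0.5, 5.6]
width: 0.014
```

Emit:
move_arm:
  series:
    - [[0, 0, 0.004, 0, 0, 0, 0], [0, 0, 0.006, 0, 0, 0, 0], [0, 0, 0.01, 0, 0, 0, 0], [0, 0, 0.015, 0, 0, 0, 0], [0, 0, 0.02, 0, 0, 0, 0], [0, 0, 0.02, 0, 0, 0, 0], [0, 0, 0.025, 0, 0, 0, 0], [0, 0, 0.025, 0, 0, 0, 0], [0, 0, 0.025, 0, 0, 0, 0], [0, 0, 0.02, 0, 0, 0, 0], [0, 0, 0, 0, 0, 0, 0]]

```text
clock: 6.95
position: [0.4448, 0.23, 0.2569]
ee_rot: [0.002, 0.685, 0.729, 0.004]
contact_force: [1.3, -0.5, -3.0]
width: 0.0141
```

```bash
python3 - <<'E'
from h import *
im("side","s7.png",(180,90,340,210),5)
E
```

```text
(no output)
```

View pics/s7.png

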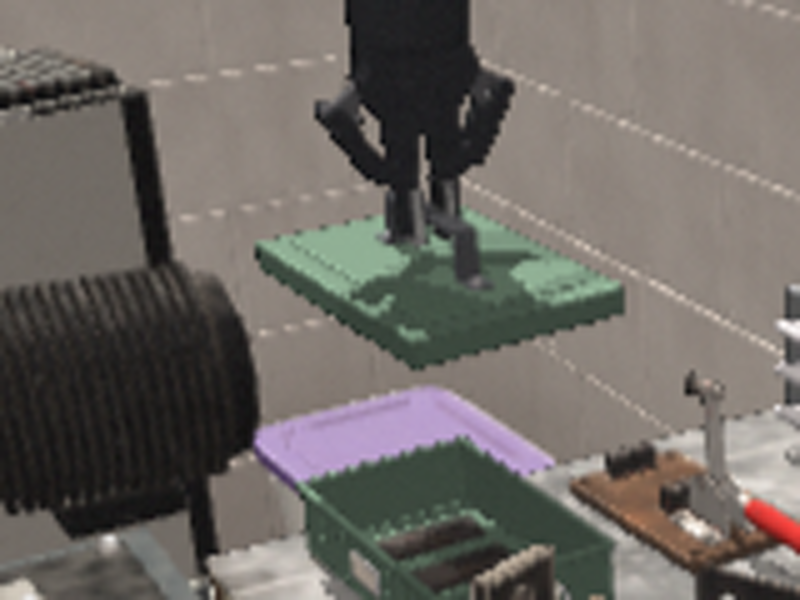

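```bash
python3 - <<'E'
from h import *
d=im("top")
X=box(-74.5,74.5,-115,115,0)@Rz(.44).T+np.array([.71,-.04,0])
X2=X+np.array([0,0,.06])
B=box(-68.5,68.5,-109,109,55)@Rz(.062).T+np.array([.4423,.2290,0])
overlay("top",[(X,(255,0,0)),(X2,(255,255,0)),(B,(255,0,255))],(170,50,490,290),2.5,"o7.png")
E
```

```text
(no output)
```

View pics/o7.png

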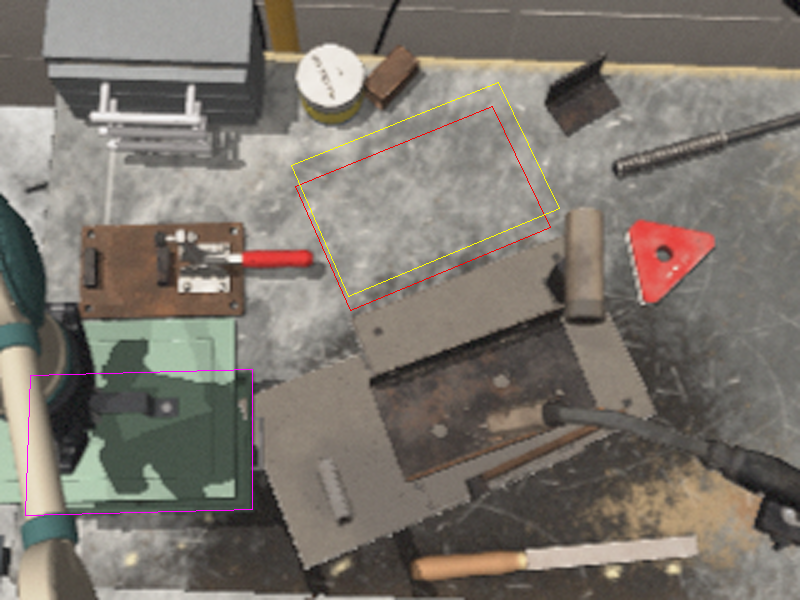

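Emit:
move_arm:
  series:
    - [[0.01, -0.009, 0, 0, 0, 0.02, 0], [0.02, -0.019, 0, 0, 0, 0.03, 0], [0.02, -0.019, 0, 0, 0, 0.03, 0], [0.02, -0.019, 0, 0, 0, 0.03, 0], [0.02, -0.019, 0, 0, 0, 0.03, 0], [0.02, -0.019, 0, 0, 0, 0.03, 0], [0.02, -0.019, 0, 0, 0, 0.03, 0], [0.02, -0.019, 0, 0, 0, 0.03, 0], [0.02, -0.019, 0, 0, 0, 0.03, 0], [0.02, -0.019, 0, 0, 0, 0.03, 0], [0.02, -0.019, 0, 0, 0, 0.03, 0], [0.02, -0.019, 0, 0, 0, 0.03, 0], [0.02, -0.019, 0, 0, 0, 0.03, 0], [0.015, -0.019, 0, 0, 0, 0, 0], [0.01, -0.009, 0, 0, 0, 0, 0], [0, 0, 0, 0, 0, 0, 0], [0, 0, 0, 0, 0, 0, 0]]

```text
clock: 8.47
position: [0.7166, -0.0362, 0.2489]
ee_rot: [-0.003, 0.535, 0.845, -0.001]
contact_force: [-0.7, 1.2, -4.6]
width: 0.0138
```

```bash
python3 - <<'E'
from h import *
d=im("top","t8.png",(170,50,490,290),2.5)
im("side","s8.png",(180,90,440,290),3)
E
```

```text
(no output)
```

View pics/t8.png

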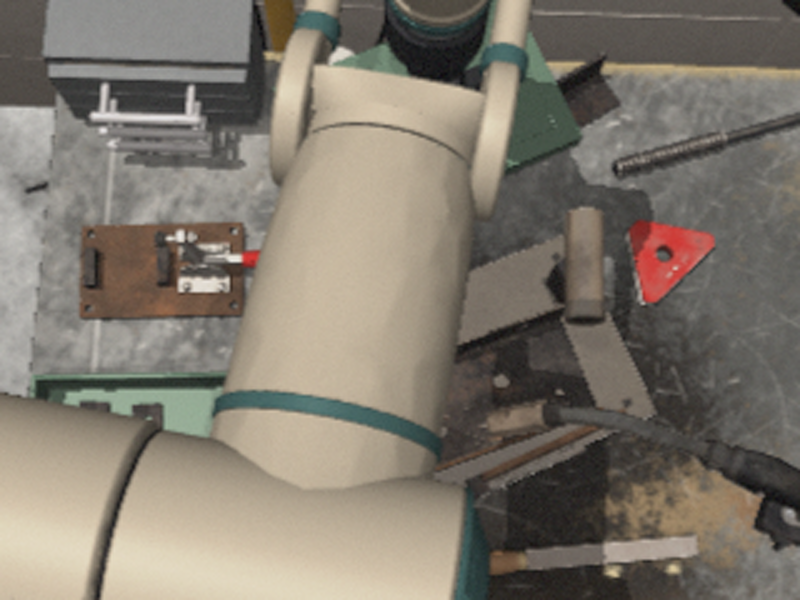

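View pics/s8.png

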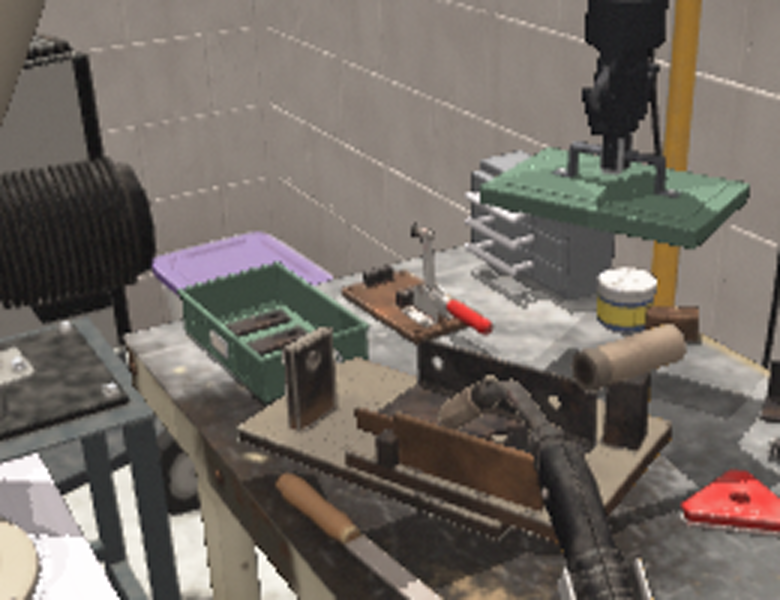

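Emit:
move_arm:
  series:
    - [[0.001, 0, -0.015, 0, 0, 0, 0], [0.001, 0, -0.025, 0, 0, 0, 0], [0.001, 0, -0.03, 0, 0, 0, 0], [0, 0, -0.03, 0, 0, 0, 0], [0, 0, -0.03, 0, 0, 0, 0], [0, 0, -0.025, 0, 0, 0, 0], [0, 0, -0.018, 0, 0, 0, 0], [0, 0, -0.012, 0, 0, 0, 0], [0, 0, -0.006, 0, 0, 0, 0], [0, 0, -0.004, 0, 0, 0, 0], [0, 0, 0, 0, 0, 0, 0], [0, 0, 0, 0, 0, 0, 0]]

```text
clock: 9.57
position: [0.7213, -0.0357, 0.059]
ee_rot: [0.001, 0.535, 0.845, 0.001]
contact_force: [0.7, 0.5, -4.2]
width: 0.014
```

Emit:
move_arm:
  series:
    - [[0, 0, -0.004, 0, 0, 0, 0], [0, 0, -0.004, 0, 0, 0, 0], [0, 0, -0.003, 0, 0, 0, 0], [0, 0, 0, 0, 0, 0, 0], [0, 0, -0.002, 0, 0, 0, 0], [0, 0, 0, 0, 0, 0, 0]]

```text
clock: 10.07
position: [0.7203, -0.0358, 0.0456]
ee_rot: [-0.0, 0.535, 0.845, -0.0]
contact_force: [-2.3, 0.2, 1.2]
width: 0.0138
```

Emit:
move_arm:
  series:
    - [[0, 0, 0, 0, 0, 0, 0.06], [0, 0, 0, 0, 0, 0, 0.06], [0, 0, 0, 0, 0, 0, 0.06], [0, 0, 0.02, 0, 0, 0, 0.06], [0, 0, 0.03, 0, 0, 0, 0.06], [0, 0, 0.035, 0, 0, 0, 0.06], [0, 0, 0.035, 0, 0, 0, 0.06], [0, 0, 0.035, 0, 0, 0, 0.06], [-0.03, 0, 0.035, 0, 0, 0.1, 0.06], [-0.035, 0, 0, 0, 0, 0.1, 0.06], [-0.035, 0, 0, 0, 0, 0.1, 0.06], [-0.035, 0, 0, 0, 0, 0.1, 0.06], [-0.035, 0, 0, 0, 0, 0.1, 0.06], [-0.035, 0, 0, 0, 0, 0.1, 0.06], [-0.035, 0, 0, 0, 0, 0.1, 0.06], [-0.035, 0, 0, 0, 0, 0.1, 0.06], [-0.02, 0, 0, 0, 0, 0.1, 0.06], [0, 0, 0, 0, 0, 0.1, 0.06], [0, 0, 0, 0, 0, 0.1, 0.06], [0, 0, 0, 0, 0, 0.1, 0.06]]

```text
clock: 11.73
position: [0.4282, -0.0359, 0.232]
ee_rot: [0.001, -0.038, 0.999, -0.0]
contact_force: [0.7, 1.1, -0.2]
width: 0.0603
```

```bash
python3 - <<'E'
from h import *
d=im("top","t9.png",(170,50,490,290),2.5)
crop_save(d["color"],"t9b.png",(170,180,280,265),7)
im("side","s9.png",(220,150,350,240),6)
E
```

```text
(no output)
```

View pics/t9.png

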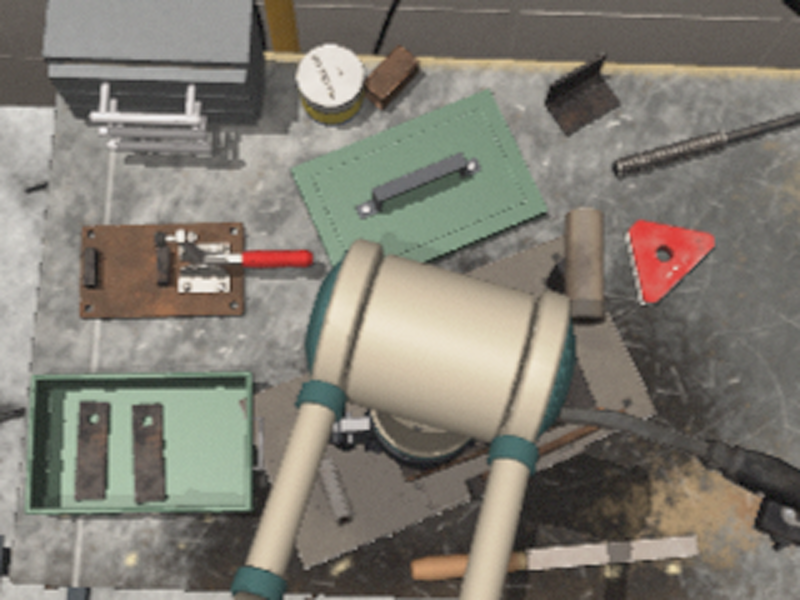

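View pics/t9b.png

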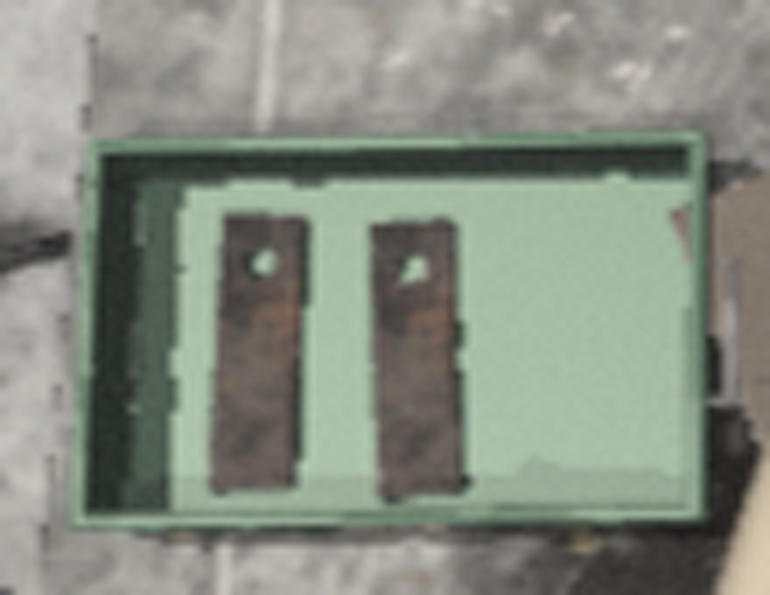

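View pics/s9.png

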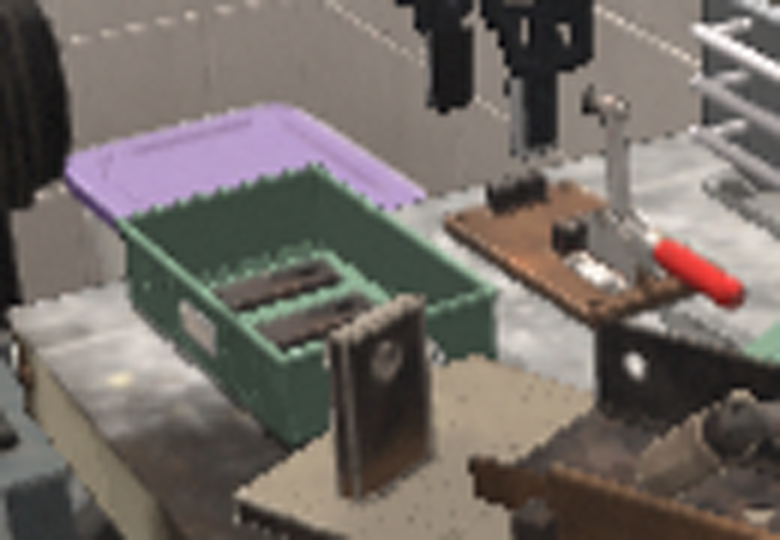

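```bash
python3 - <<'E'
from h import *
a=last("top")
def px(l): return (np.array(l)+.5)/7.0+np.array([170,180])-.5
def rect(name,l,z):
    P=back(a,px(l),z);L=(P[0]+P[1]-P[2]-P[3])/2
    print(name,P.mean(0).round(4),"long ang",round(np.arctan2(L[1],L[0]),3),np.linalg.norm(L).round(4),np.linalg.norm(P[0]-P[1]).round(4))
rect("bar1",[(224,213),(308,215),(296,487),(212,487)],.009)
rect("bar2",[(370,222),(456,222),(466,490),(380,494)],.009)
rect("bin",[(92,140),(706,134),(704,518),(76,524)],.055)
overlay("top",fixt(1.48,.6253,.2613),(195,130,305,182),7,"o9.png")
E
```

```text
bar1 [0.4375 0.2853 0.009 ] long ang 0.042 0.0989 0.0306
bar2 [0.4371 0.2282 0.009 ] long ang 0.112 0.098 0.0313
bin [0.4417 0.2274 0.055 ] long ang 0.053 0.1338 0.2153
```

View pics/o9.png

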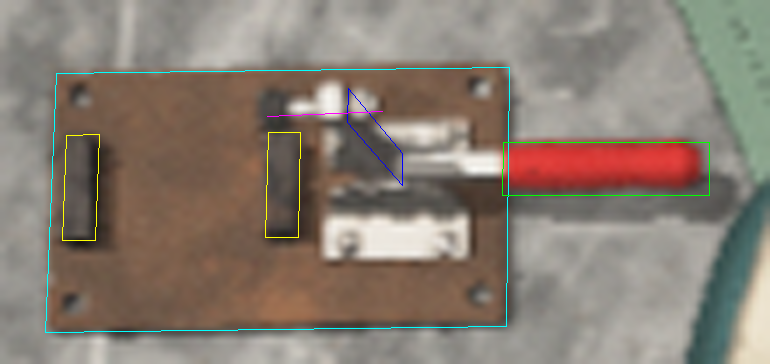

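Emit:
move_arm:
  series:
    - [[0, 0.015, 0, 0, 0, 0.036, 0.05], [0.001, 0.025, 0, 0, 0, 0, 0.05], [0.001, 0.03, 0, 0, 0, 0, 0.05], [0.001, 0.03, 0, 0, 0, 0, 0.05], [0.001, 0.03, 0, 0, 0, 0, 0.05], [0.001, 0.03, 0, 0, 0, 0, 0.05], [0.001, 0.03, 0, 0, 0, 0, 0.05], [0.001, 0.03, 0, 0, 0, 0, 0.05], [0.001, 0.025, 0, 0, 0, 0, 0.05], [0.001, 0.019, 0, 0, 0, 0, 0.05], [0, 0, -0.03, 0, 0, 0, 0.05], [0, 0, -0.03, 0, 0, 0, 0.05], [0, 0, -0.03, 0, 0, 0, 0.05], [0, 0, -0.03, 0, 0, 0, 0.05], [0, 0, -0.02, 0, 0, 0, 0.05], [0, 0, 0, 0, 0, 0, 0.05], [0, 0, 0, 0, 0, 0, 0.05]]

```text
clock: 13.25
position: [0.4371, 0.2282, 0.0907]
ee_rot: [-0.001, -0.053, 0.999, -0.0]
contact_force: [-0.1, 0.1, 0.2]
width: 0.0498
```

```bash
python3 - <<'E'
from h import *
s=manip.get_state();print(s["position"],s["qpos"])
im("side","s10.png",(220,130,320,215),7)
E
```

```text
[0.43710933 0.22817469 0.09072142] [ 3.39802767e-01  2.94148116e-01  1.90121277e+00  1.34819019e-04
  9.48167699e-01 -1.33664287e+00]
```

View pics/s10.png

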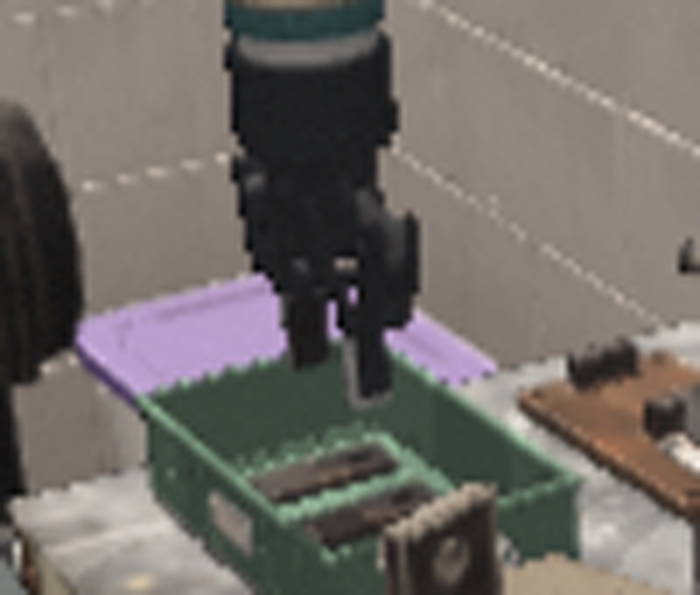

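Emit:
move_arm:
  series:
    - [[0, 0, -0.02, 0, 0, 0, 0.05], [0, 0, -0.02, 0, 0, 0, 0.05], [0, 0, -0.015, 0, 0, 0, 0.05], [0, 0, -0.01, 0, 0, 0, 0.05], [0, 0, -0.006, 0, 0, 0, 0.05], [0, 0, -0.004, 0, 0, 0, 0.05], [0, 0, 0, 0, 0, 0, 0.05], [0, 0, 0, 0, 0, 0, 0.05]]

```text
clock: 13.97
position: [0.4382, 0.2285, 0.0172]
ee_rot: [0.001, -0.053, 0.999, 0.0]
contact_force: [-0.3, 0.3, -0.4]
width: 0.0503
```

Emit:
move_arm:
  series:
    - [[0, 0, -0.002, 0, 0, 0, 0.045], [0, 0, -0.002, 0, 0, 0, 0.04], [0, 0, 0, 0, 0, 0, 0.036], [0, 0, -0.001, 0, 0, 0, 0.036], [0, 0, 0, 0, 0, 0, 0.036], [0, 0, 0, 0, 0, 0, 0.036]]

```text
clock: 14.47
position: [0.4381, 0.2284, 0.013]
ee_rot: [0.001, -0.054, 0.999, 0.0]
contact_force: [-1.9, -2.2, 11.7]
width: 0.036
```

Emit:
move_arm:
  series:
    - [[0, 0, 0.002, 0, 0, 0, 0.036], [0, 0, 0, 0, 0, 0, 0.01], [0, 0, 0, 0, 0, 0, 0.01], [0, 0, 0, 0, 0, 0, 0.01], [0, 0, 0, 0, 0, 0, 0.01], [0, 0, 0, 0, 0, 0, 0.01]]

```text
clock: 14.97
position: [0.4379, 0.2284, 0.0146]
ee_rot: [0.001, -0.054, 0.999, 0.0]
contact_force: [-2.3, -0.6, 12.9]
width: 0.0269
```

Emit:
move_arm:
  series:
    - [[0, 0, 0.005, 0, 0, 0, 0.01], [0, 0, 0.01, 0, 0, 0, 0.01], [0, 0, 0.015, 0, 0, 0, 0.01], [0, 0, 0.02, 0, 0, 0, 0.01], [0, 0, 0.025, 0, 0, 0, 0.01], [0, 0, 0.025, 0, 0, 0, 0.01], [0, 0, 0.025, 0, 0, 0, 0.01], [0, 0, 0.015, 0, 0, 0, 0.01], [0, 0, 0, 0, 0, 0, 0.01]]

```text
clock: 15.72
position: [0.4394, 0.229, 0.1563]
ee_rot: [0.003, -0.054, 0.999, 0.001]
contact_force: [0.2, 0.3, -1.2]
width: 0.0268
```

```bash
python3 - <<'E'
from h import *
s=manip.get_state();print(s["position"],s["contact_force"],s["width"])
im("side","s11.png",(220,110,320,205),6)
E
```

```text
[0.43936532 0.22900098 0.15631724] [ 0.22779313  0.25606591 -1.15528999] 0.026768832310430323
```

View pics/s11.png

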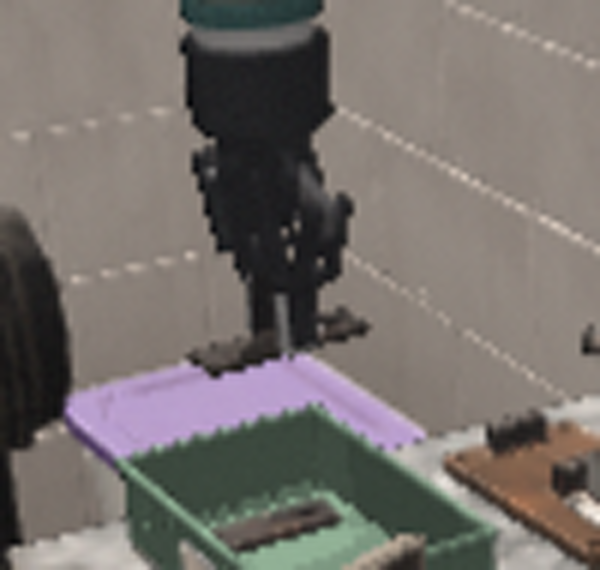

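Emit:
move_arm:
  series:
    - [[0, 0, -0.025, 0, 0, 0, 0.01], [0, 0, -0.025, 0, 0, 0, 0.01], [0, 0, -0.025, 0, 0, 0, 0.01], [0, 0, -0.025, 0, 0, 0, 0.01], [0, 0, -0.02, 0, 0, 0, 0.01], [0, 0, -0.01, 0, 0, 0, 0.01], [0, 0, -0.006, 0, 0, 0, 0.01], [0, 0, -0.003, 0, 0, 0, 0.01], [0, 0, 0, 0, 0, 0, 0.01], [0, 0, 0, 0, 0, 0, 0.04], [0, 0, 0, 0, 0, 0, 0.04], [0, 0, 0, 0, 0, 0, 0.04], [-0.006, 0, 0, 0, 0, 0, 0.04], [-0.006, -0.001, 0, 0, 0, 0, 0.04], [0, 0, 0, 0, 0, 0, 0.04]]

```text
clock: 17.02
position: [0.423, 0.2267, 0.0138]
ee_rot: [-0.002, -0.054, 0.999, -0.0]
contact_force: [-1.6, -0.1, 0.0]
width: 0.0399
```

Emit:
move_arm:
  series:
    - [[0, 0, 0, 0, 0, 0, 0.01], [0, 0, 0, 0, 0, 0, 0.01], [0, 0, 0, 0, 0, 0, 0.01], [0, 0, 0, 0, 0, 0, 0.01], [0, 0, 0, 0, 0, 0, 0.01], [0, 0, 0.005, 0, 0, 0, 0.01], [0, 0, 0.01, 0, 0, 0, 0.01], [0, 0, 0.015, 0, 0, 0, 0.01], [0, 0, 0.02, 0, 0, 0, 0.01], [0, 0, 0.025, 0, 0, 0, 0.01], [0, 0, 0.025, 0, 0, 0, 0.01], [0, 0, 0.025, 0, 0, 0, 0.01], [0, 0, 0.015, 0, 0, 0, 0.01], [0, 0, 0, 0, 0, 0, 0.01]]

```text
clock: 18.18
position: [0.4279, 0.2282, 0.1577]
ee_rot: [0.004, -0.054, 0.999, 0.001]
contact_force: [0.6, 0.1, -0.9]
width: 0.0266
```

```bash
python3 - <<'E'
from h import *
s=manip.get_state();print(s["position"],s["ee_rot"],s["width"])
im("side","s12.png",(210,100,330,200),6)
im("top","t12.png",(165,130,285,270),4)
E
```

```text
[0.4278762  0.22815386 0.1577316 ] [ 0.0039253  -0.05359224  0.99855444  0.00122595] 0.026591271447278478
```

View pics/s12.png

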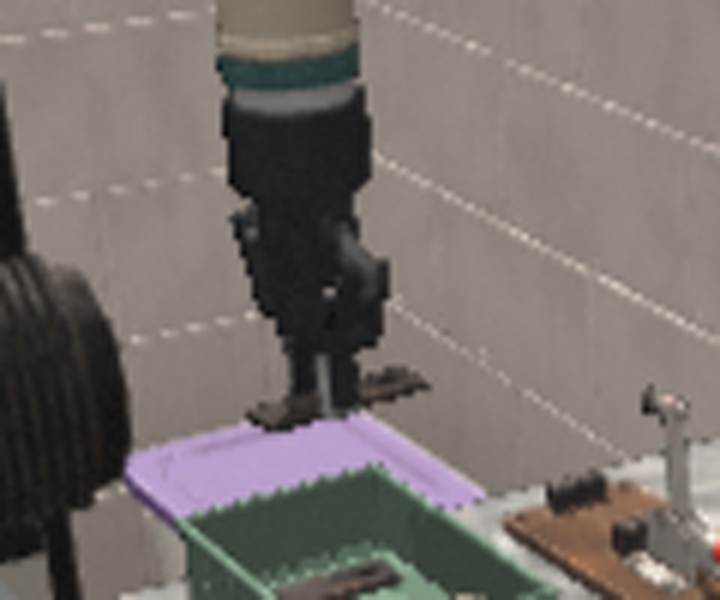

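View pics/t12.png

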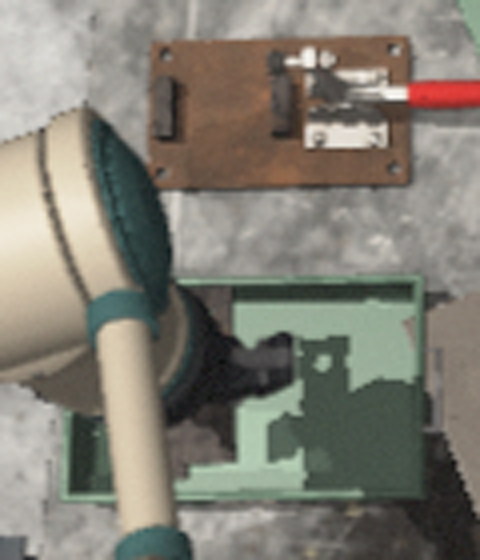

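```bash
python3 - <<'E'
from h import *
d=last("side")
P=back(d,[[210+250/6,100+416/6],[210+428/6,100+382/6]],.149);print(P,P.mean(0),np.linalg.norm(P[0]-P[1]))
X=box(-50,50,-15,15,146)
for off in(.0,.010,.014):
    c=np.array([.4279+off,.2282+off*.108,0]);print(off,proj(d,(X@Rz(.108).T+c)).round(1).tolist()[:4],proj(d,(X@Rz(.108).T+c+[0,0,.006])).round(1).tolist()[:4])
E
```

```text
[[0.38954904 0.23503148 0.149     ]
 [0.49251841 0.22484276 0.149     ]] [0.44103373 0.22993712 0.149     ] 0.1034722224550727
0.0 [[252.2, 173.6], [278.6, 165.9], [274.0, 163.4], [247.7, 170.8]] [[252.0, 171.8], [278.5, 164.2], [273.8, 161.7], [247.5, 169.1]]
0.01 [[254.9, 172.8], [281.2, 165.2], [276.5, 162.7], [250.5, 170.0]] [[254.8, 171.0], [281.1, 163.5], [276.3, 161.0], [250.3, 168.3]]
0.014 [[256.0, 172.4], [282.2, 164.9], [277.5, 162.4], [251.6, 169.7]] [[255.9, 170.7], [282.1, 163.2], [277.3, 160.7], [251.4, 168.0]]
```

Emit:
move_arm:
  series:
    - [[0.006, 0.002, 0.005, 0, 0, -0.06, 0.01], [0.013, 0.005, 0.005, 0, 0, -0.11, 0.01], [0.013, 0.005, 0, 0, 0, -0.11, 0.01], [0.013, 0.005, 0, 0, 0, -0.11, 0.01], [0.013, 0.005, 0, 0, 0, -0.11, 0.01], [0.013, 0.005, 0, 0, 0, -0.11, 0.01], [0.013, 0.005, 0, 0, 0, -0.11, 0.01], [0.013, 0.005, 0, 0, 0, -0.11, 0.01], [0.013, 0.005, 0, 0, 0, -0.11, 0.01], [0.013, 0.005, 0, 0, 0, -0.11, 0.01], [0.013, 0.005, 0, 0, 0, -0.11, 0.01], [0.013, 0.005, 0, 0, 0, -0.11, 0.01], [0.013, 0.005, 0, 0, 0, -0.11, 0.01], [0.013, 0.005, 0, 0, 0, -0.11, 0.01], [0.013, 0.003, 0, 0, 0, -0.11, 0.01], [0.009, 0, 0, 0, 0, -0.031, 0.01], [0, 0, 0, 0, 0, 0, 0.01], [0, 0, 0, 0, 0, 0, 0.01]]

```text
clock: 19.78
position: [0.6215, 0.2968, 0.1616]
ee_rot: [-0.001, 0.69, 0.724, -0.002]
contact_force: [0.3, 0.2, -2.8]
width: 0.0267
```

Emit:
move_arm:
  series:
    - [[0.001, 0, -0.02, 0, 0, 0, 0.01], [0.001, 0, -0.025, 0, 0, 0, 0.01], [0.001, 0, -0.025, 0, 0, 0, 0.01], [0, 0, -0.02, 0, 0, 0, 0.01], [0, 0, -0.01, 0, 0, 0, 0.01], [0, 0, 0, 0, 0, 0, 0.01], [0, 0, 0, 0, 0, 0, 0.01]]

```text
clock: 20.37
position: [0.6247, 0.2971, 0.0639]
ee_rot: [-0.0, 0.69, 0.724, -0.001]
contact_force: [1.1, -0.4, -0.1]
width: 0.0265
```

```bash
python3 - <<'E'
from h import *
im("side","s13.png",(250,120,350,205),7)
im("top","t13.png",(185,120,285,190),7)
E
```

```text
(no output)
```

View pics/s13.png

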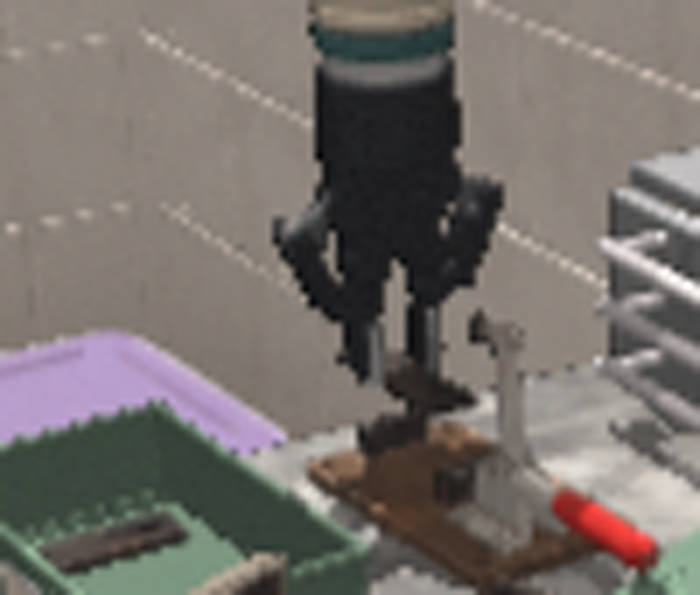

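View pics/t13.png

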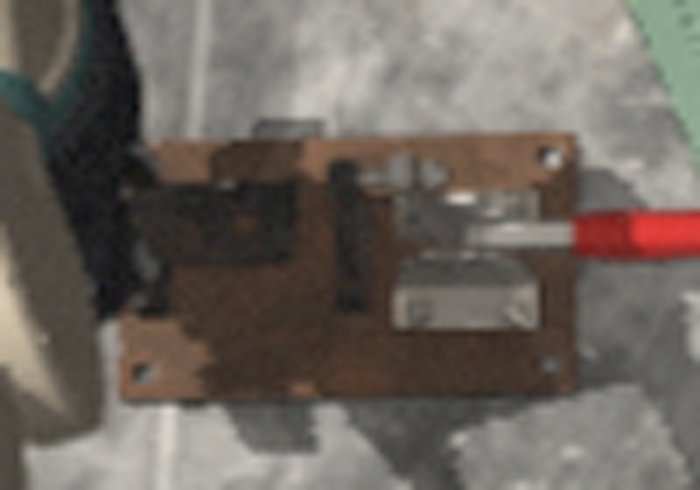

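```bash
python3 - <<'E'
from h import *
d=last("top")
f=lambda x,y:[185+(x+.5)/7-.5,120+(y+.5)/7-.5]
print(back(d,[f(295,183),f(295,262),f(235,185),f(235,264)],.0584))
E
```

```text
[[0.6439389  0.24029565 0.0584    ]
 [0.6146352  0.23805223 0.0584    ]
 [0.64246237 0.26172442 0.0584    ]
 [0.61316812 0.25937008 0.0584    ]]
```

Emit:
move_arm:
  series:
    - [[0, 0, -0.005, 0, 0, 0, 0.01], [0, -0.007, -0.003, 0, 0, 0, 0.01], [0, -0.007, 0, 0, 0, 0, 0.01], [0, -0.007, 0, 0, 0, 0, 0.01], [0, -0.005, 0, 0, 0, 0, 0.01], [0, 0, -0.005, 0, 0, 0, 0.01], [0, 0, -0.004, 0, 0, 0, 0.01], [0, 0, 0, 0, 0, 0, 0.01]]

```text
clock: 21.13
position: [0.6247, 0.2709, 0.0461]
ee_rot: [-0.001, 0.69, 0.723, -0.001]
contact_force: [-0.4, -0.9, -0.4]
width: 0.027
```

```bash
python3 - <<'E'
from h import *
s=manip.get_state();print(s["position"],s["contact_force"])
im("side","s14.png",(270,130,350,205),8)
im("top","t14.png",(195,130,275,185),10)
E
```

```text
[0.62470763 0.27089682 0.046086  ] [-0.44189532 -0.90508505 -0.40222779]
```

View pics/s14.png

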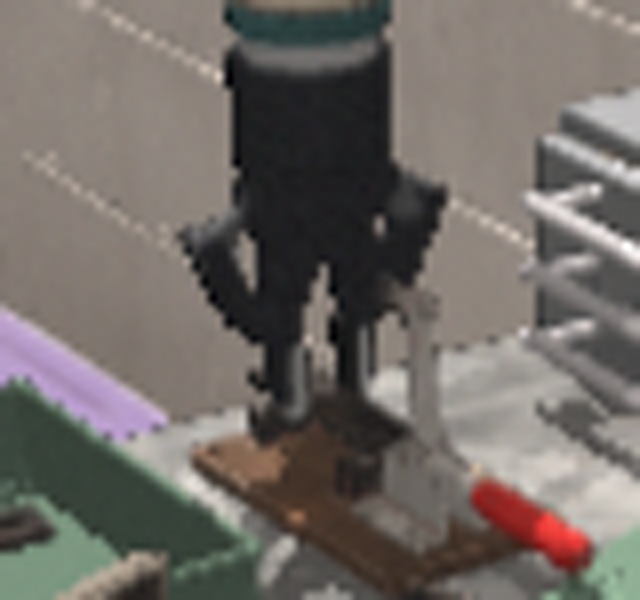

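View pics/t14.png

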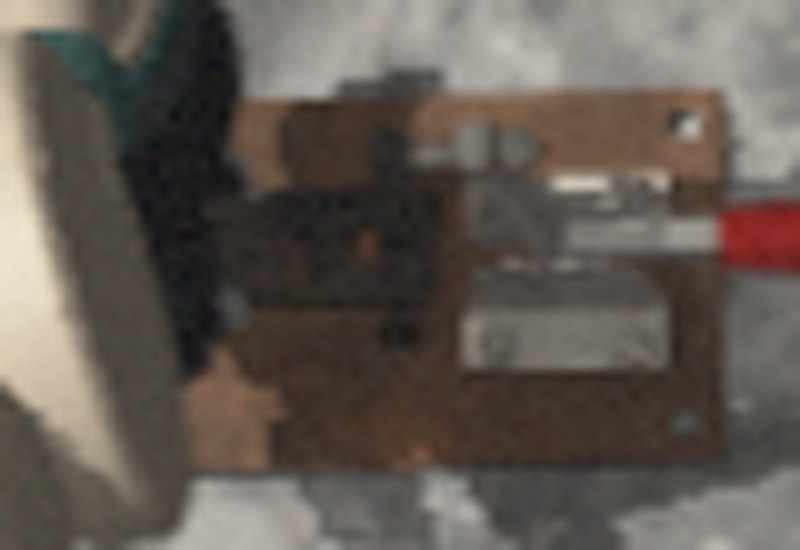

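```bash
python3 - <<'E'
from h import *
X=box(-15,15,-50,50,40.6)@Rz(.048).T+np.array([.6253,.2613,0])
d=last("top");d["color"]=cv2.convertScaleAbs(d["color"],alpha=1.8,beta=20)
overlay("top",[(X,(0,255,0))]+fixt(1.48,.6253,.2613)[:3],(195,130,275,185),10,"o14.png",d)
E
```

```text
(no output)
```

View pics/o14.png

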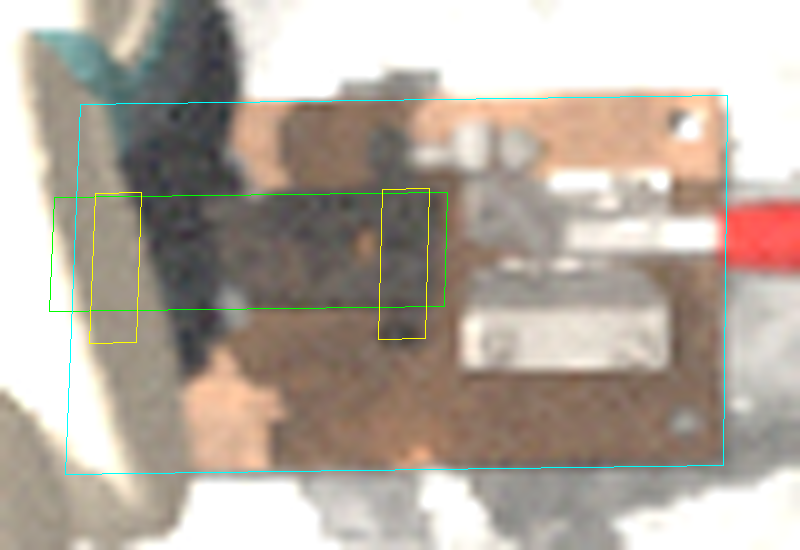

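Emit:
move_arm:
  series:
    - [[0, -0.001, -0.002, 0, 0, 0, 0.01], [0, 0, -0.002, 0, 0, 0, 0.01], [0, 0, -0.002, 0, 0, 0, 0.01], [0, 0, 0, 0, 0, 0, 0.01], [0, 0, 0, 0, 0, 0, 0.01]]

```text
clock: 21.65
position: [0.6252, 0.2703, 0.041]
ee_rot: [-0.0, 0.69, 0.724, -0.0]
contact_force: [-0.6, 0.1, -1.6]
width: 0.0272
```

Emit:
move_arm:
  series:
    - [[0, 0, -0.001, 0, 0, 0, 0.01], [0, 0, -0.001, 0, 0, 0, 0.01], [0, 0, 0, 0, 0, 0, 0.01], [0, 0, 0, 0, 0, 0, 0.01]]

```text
clock: 21.98
position: [0.6255, 0.2703, 0.0397]
ee_rot: [0.0, 0.69, 0.724, 0.0]
contact_force: [-0.5, 0.0, 1.1]
width: 0.027
```

Emit:
move_arm:
  series:
    - [[0, 0, 0, 0, 0, 0, 0.046], [0, 0, 0, 0, 0, 0, 0.046], [0, 0, 0, 0, 0, 0, 0.046], [0, 0, 0.015, 0, 0, 0, 0.046], [0, 0, 0.03, 0, 0, 0, 0.046], [0, 0, 0.035, 0, 0, 0, 0.046], [0, 0.005, 0.035, 0, 0, 0, 0.046], [-0.02, 0, 0.02, 0, 0, 0.11, 0.046], [-0.02, 0.001, 0, 0, 0, 0.12, 0.046], [-0.02, 0.001, 0, 0, 0, 0.12, 0.046], [-0.02, 0.001, 0, 0, 0, 0.12, 0.046], [-0.02, 0.001, 0, 0, 0, 0.12, 0.046], [-0.02, 0.001, 0, 0, 0, 0.12, 0.046], [-0.02, 0.001, 0, 0, 0, 0.12, 0.046], [-0.02, 0.001, 0, 0, 0, 0.12, 0.046], [-0.02, 0.001, 0, 0, 0, 0.12, 0.046], [-0.02, 0.001, 0, 0, 0, 0.12, 0.046], [-0.01, 0, 0, 0, 0, 0.12, 0.046], [-0.005, 0, 0, 0, 0, 0.12, 0.046], [0, 0, 0, 0, 0, 0.12, 0.046]]

```text
clock: 23.65
position: [0.4087, 0.2841, 0.1745]
ee_rot: [-0.0, -0.017, 1.0, 0.0]
contact_force: [-0.5, 0.1, -0.1]
width: 0.0456
```

```bash
python3 - <<'E'
from h import *
im("side","s15.png",(220,110,350,215),6)
X=box(-15,15,-50,50,34)@Rz(.048).T+np.array([.6253,.2613,0])
d=im("top","t15.png",(170,120,310,265),4)
overlay("top",[(X,(0,255,0))]+fixt(1.48,.6253,.2613)[:3],(190,130,270,185),10,"o15.png",d)
E
```

```text
(no output)
```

View pics/s15.png

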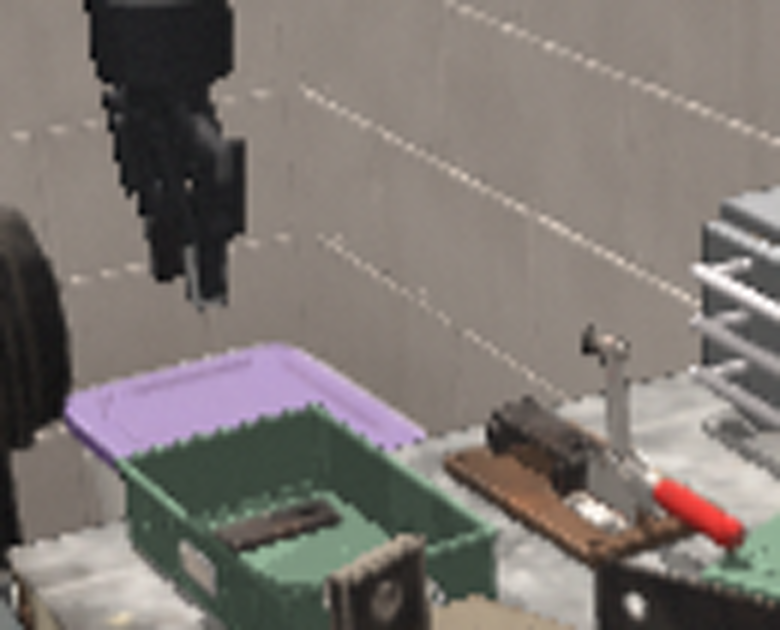

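View pics/o15.png

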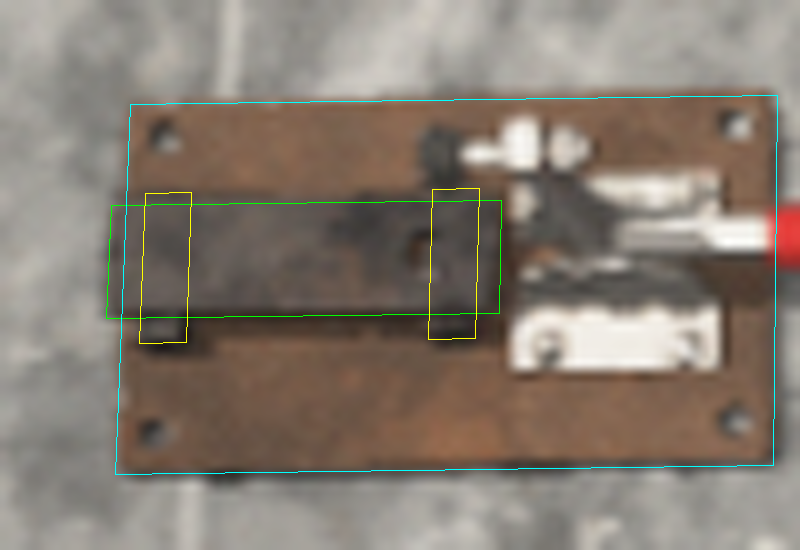

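View pics/t15.png

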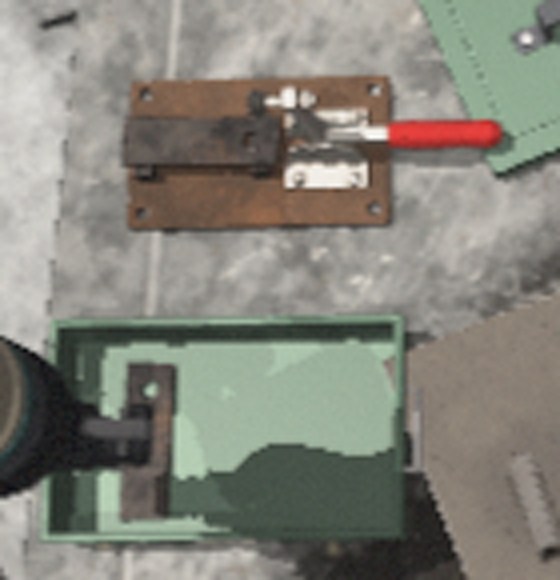

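Emit:
move_arm:
  series:
    - [[0.009, 0.0005, -0.02, 0, 0, 0.008, 0.046], [0.009, 0.0005, -0.025, 0, 0, 0, 0.046], [0, 0, -0.025, 0, 0, 0, 0.046], [0, 0, -0.025, 0, 0, 0, 0.046], [0, 0, -0.025, 0, 0, 0, 0.046], [0, 0, -0.015, 0, 0, 0, 0.046], [0, 0, -0.01, 0, 0, 0, 0.042], [0, 0, -0.007, 0, 0, 0, 0.042], [0, 0, -0.004, 0, 0, 0, 0.042], [0, 0, 0, 0, 0, 0, 0.042], [0, 0, 0, 0, 0, 0, 0.042]]

```text
clock: 24.67
position: [0.4286, 0.2852, 0.0195]
ee_rot: [0.0, -0.017, 1.0, 0.0]
contact_force: [-3.0, -1.1, 4.2]
width: 0.0421
```

```bash
python3 - <<'E'
from h import *
print(manip.get_state()["contact_force"])
im("side","s16.png",(220,120,310,210),7)
im("top","t16.png",(170,170,290,265),6)
print(manip.get_state()["contact_force"])
E
```

```text
[-2.98983806 -1.06856555  4.19708407]
[-2.00870706 -2.72331199  6.08349096]
```

View pics/s16.png

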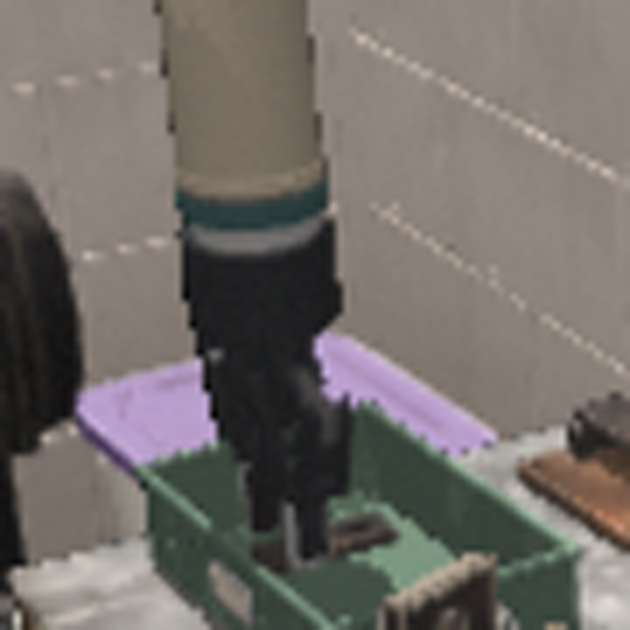

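View pics/t16.png

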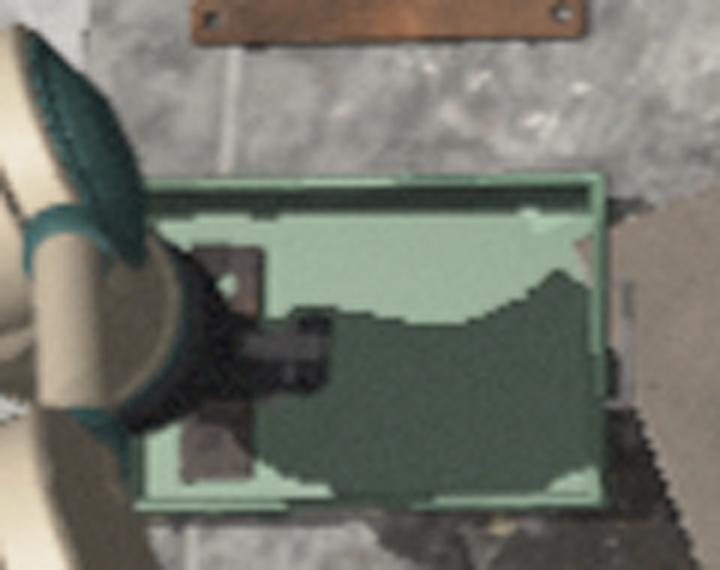

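Emit:
move_arm:
  series:
    - [[0, 0, -0.002, 0, 0, 0, 0.042], [0, 0, 0, 0, 0, 0, 0.042], [0, 0, 0, 0, 0, 0, 0.042]]

```text
clock: 25.02
position: [0.4287, 0.2853, 0.0191]
ee_rot: [0.001, -0.017, 1.0, 0.0]
contact_force: [-6.2, -4.5, 20.0]
width: 0.0421
```

```bash
python3 - <<'E'
from h import *
a=last("top")
f=lambda l:(np.array(l)+.5)/6.0+np.array([170,170])-.5
P=back(a,f([(193,245),(263,247),(252,478),(180,478)]),.009);print(P.round(4),P.mean(0))
s=manip.get_state();print(s["position"],s["contact_force"],s["moment"])
# left/right wall inner edges at rim
print(back(a,f([(143,185),(595,178)]),.055))
E
```

```text
[[0.4857 0.3021 0.009 ]
 [0.4858 0.2723 0.009 ]
 [0.3883 0.2689 0.009 ]
 [0.3873 0.2989 0.009 ]] [0.43677636 0.28553589 0.009     ]
[0.42868995 0.2852724  0.01913528] [-6.21483341 -4.53794354 19.96203524] [0.24619804 0.76077247 0.3194292 ]
[[0.50248384 0.31207272 0.055     ]
 [0.51176104 0.12748662 0.055     ]]
```

Emit:
move_arm:
  series:
    - [[0, 0, 0.004, 0, 0, 0, 0.036], [0, 0, 0.003, 0, 0, 0, 0.036], [0, 0, 0, 0.09, 0, 0, 0.036], [0, 0, 0, 0, 0, 0, 0.036], [0, 0, -0.003, 0, 0, 0, 0.036], [0, 0, -0.003, 0, 0, 0, 0.036], [0, 0, -0.002, 0, 0, 0, 0.036], [0, 0, 0, 0, 0, 0, 0.036], [0, 0, 0, 0, 0, 0, 0.036]]

```text
clock: 25.77
position: [0.4284, 0.2854, 0.015]
ee_rot: [0.001, -0.018, 0.999, 0.044]
contact_force: [0.4, -1.2, 3.4]
width: 0.0357
```

Emit:
move_arm:
  series:
    - [[0, -0.003, 0, 0, 0, 0, 0.034], [0, -0.004, 0, 0, 0, 0, 0.034], [0, -0.004, 0, 0, 0, 0, 0.034], [0, -0.004, 0, 0, 0, 0, 0.034], [0, -0.004, 0, 0, 0, 0, 0.034], [0, -0.004, 0, 0, 0, 0, 0.034], [0, -0.003, 0, 0, 0, 0, 0.034], [0, 0, 0, 0, 0, 0, 0.034], [0, 0.001, 0.01, 0, 0, 0, 0.04], [0, 0, 0.02, -0.045, 0, 0, 0.04], [0, 0, 0.01, -0.045, 0, 0, 0.04], [0, 0, 0, 0, 0, 0, 0.04]]

```text
clock: 26.77
position: [0.4301, 0.2615, 0.0571]
ee_rot: [0.002, -0.018, 1.0, 0.0]
contact_force: [0.9, 0.1, -0.7]
width: 0.0406
```

```bash
python3 - <<'E'
from h import *
im("top","t17.png",(170,170,290,265),6)
E
```

```text
(no output)
```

View pics/t17.png

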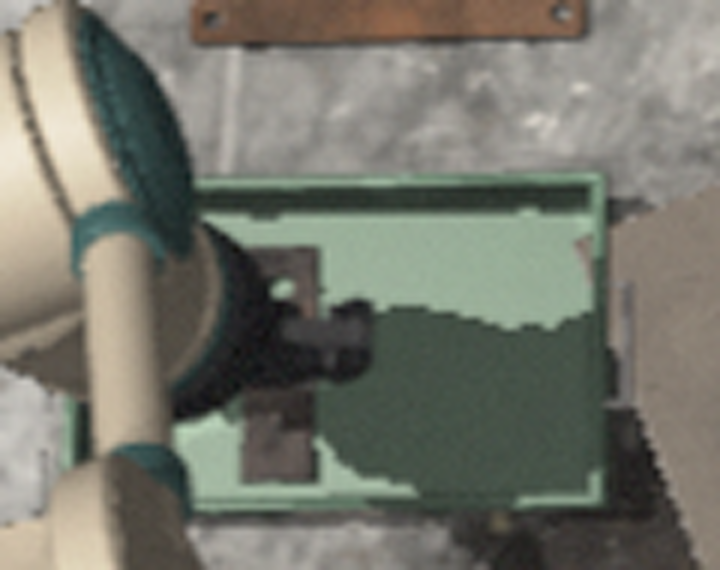

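```bash
python3 - <<'E'
from h import *
a=last("top")
f=lambda l:(np.array(l)+.5)/6.0+np.array([170,170])-.5
P=back(a,f([(319,247),(318,480),(243,480)]),.009);print(P.round(4))
e=P[0]-P[1];e/=np.linalg.norm(e);n=np.array([-e[1],e[0],0])
print((P[0]+P[1])/2+n*.015,np.arctan2(e[1],e[0]))
E
```

```text
[[0.4866 0.2486 0.009 ]
 [0.3885 0.2413 0.009 ]
 [0.3874 0.2726 0.009 ]]
[0.43644811 0.25988056 0.009     ] 0.07392805698390172
```

Emit:
move_arm:
  series:
    - [[-0.004, -0.002, 0, 0, 0, 0.038, 0.042], [0, 0, -0.015, 0, 0, 0, 0.042], [0, 0, -0.012, 0, 0, 0, 0.042], [0, 0, -0.008, 0, 0, 0, 0.042], [0, 0, -0.005, 0, 0, 0, 0.042], [0, 0, -0.002, 0, 0, 0, 0.042], [0, 0, 0, 0, 0, 0, 0.042], [0, 0, 0, 0, 0, 0, 0.042]]

```text
clock: 27.48
position: [0.4245, 0.2581, 0.0131]
ee_rot: [-0.0, -0.036, 0.999, 0.0]
contact_force: [0.0, -0.1, -0.5]
width: 0.0423
```

Emit:
move_arm:
  series:
    - [[0, 0, 0.001, 0, 0, 0, 0.01], [0, 0, 0, 0, 0, 0, 0.01], [0, 0, 0, 0, 0, 0, 0.01], [0, 0, 0, 0, 0, 0, 0.01], [0, 0, 0, 0, 0, 0, 0.01]]

```text
clock: 27.9
position: [0.4246, 0.2583, 0.0148]
ee_rot: [0.0, -0.036, 0.999, 0.0]
contact_force: [-1.7, -1.3, 6.2]
width: 0.0267
```

Emit:
move_arm:
  series:
    - [[0, 0, 0.005, 0, 0, 0, 0.01], [0, 0, 0.01, 0, 0, 0, 0.01], [0, 0, 0.015, 0, 0, 0, 0.01], [0, 0, 0.02, 0, 0, 0, 0.01], [0, 0, 0.025, 0, 0, 0, 0.01], [0, 0, 0.025, 0, 0, 0, 0.01], [0, 0, 0.025, 0, 0, 0, 0.01], [0, 0, 0.02, 0, 0, 0, 0.01], [0, 0, 0.01, 0, 0, 0, 0.01], [0, 0, 0, 0, 0, 0, 0.01]]

```text
clock: 28.73
position: [0.4257, 0.2589, 0.1714]
ee_rot: [0.002, -0.036, 0.999, 0.001]
contact_force: [1.1, -0.7, -2.3]
width: 0.027
```

Emit:
move_arm:
  series:
    - [[0.006, 0.001, 0, 0, 0, -0.06, 0.01], [0.013, 0.003, 0, 0, 0, -0.11, 0.01], [0.013, 0.003, 0, 0, 0, -0.11, 0.01], [0.013, 0.003, 0, 0, 0, -0.11, 0.01], [0.013, 0.003, 0, 0, 0, -0.11, 0.01], [0.013, 0.003, 0, 0, 0, -0.11, 0.01], [0.013, 0.003, 0, 0, 0, -0.11, 0.01], [0.013, 0.003, 0, 0, 0, -0.11, 0.01], [0.013, 0.003, 0, 0, 0, -0.11, 0.01], [0.013, 0.003, 0, 0, 0, -0.11, 0.01], [0.013, 0.003, 0, 0, 0, -0.11, 0.01], [0.013, 0.003, 0, 0, 0, -0.11, 0.01], [0.013, 0.003, 0, 0, 0, -0.11, 0.01], [0.013, 0.002, 0, 0, 0, -0.105, 0.01], [0.013, 0, 0, 0, 0, -0.11, 0.01], [0.011, 0, 0, 0, 0, 0, 0.01], [0, 0, 0, 0, 0, 0, 0.01], [0, 0, 0, 0, 0, 0, 0.01]]

```text
clock: 30.23
position: [0.6226, 0.2968, 0.1668]
ee_rot: [-0.001, 0.69, 0.724, -0.002]
contact_force: [-0.3, 0.9, -1.9]
width: 0.0265
```

Emit:
move_arm:
  series:
    - [[0.001, 0, -0.02, 0, 0, 0, 0.01], [0.001, 0, -0.025, 0, 0, 0, 0.01], [0, 0, -0.025, 0, 0, 0, 0.01], [0, 0, -0.02, 0, 0, 0, 0.01], [0, 0, -0.01, 0, 0, 0, 0.01], [0, 0, 0, 0, 0, 0, 0.01], [0, -0.007, 0, 0, 0, 0, 0.01], [0, -0.007, 0, 0, 0, 0, 0.01], [0, -0.007, 0, 0, 0, 0, 0.01], [0, -0.005, 0, 0, 0, 0, 0.01], [0, 0, 0, 0, 0, 0, 0.01], [0, 0, 0, 0, 0, 0, 0.01]]

```text
clock: 31.23
position: [0.6258, 0.2707, 0.0701]
ee_rot: [0.0, 0.69, 0.723, 0.001]
contact_force: [1.3, 0.6, -1.6]
width: 0.0269
```

```bash
python3 - <<'E'
from h import *
p=manip.get_state()["position"];print(p)
im("side","s18.png",(270,130,350,205),8)
d=im("top");
zt=(p[2]-.0148+.009)*1000
print(zt)
I=[]
for z in (34,zt):
    I.append((box(-15,15,-50,50,z)@Rz(.048).T+np.array([.6253,.2613,0]),(0,255,0)))
d["color"]=cv2.convertScaleAbs(d["color"],alpha=1.8,beta=20)
overlay("top",I,(195,130,275,185),10,"o18.png",d)
E
```

```text
[0.62582959 0.27073748 0.07013947]
64.33947160423962
```

View pics/o18.png

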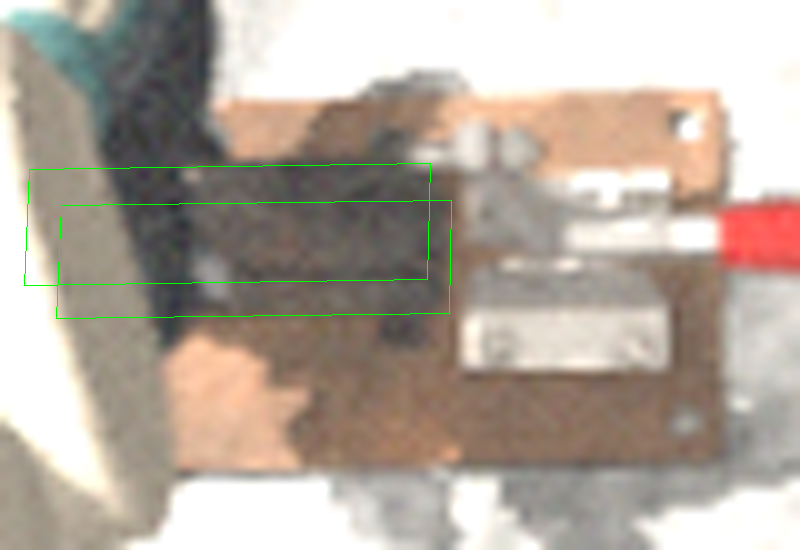

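View pics/s18.png

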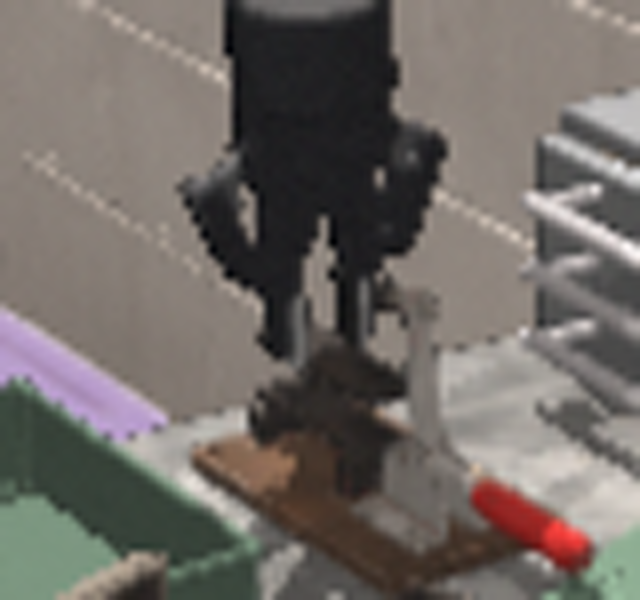

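Emit:
move_arm:
  series:
    - [[0, 0, -0.007, 0, 0, 0, 0.01], [0, 0, -0.007, 0, 0, 0, 0.01], [0, 0, -0.004, 0, 0, 0, 0.01], [0, 0, -0.002, 0, 0, 0, 0.01], [0, 0, 0, 0, 0, 0, 0.01], [0, 0, 0, 0, 0, 0, 0.01]]

```text
clock: 31.83
position: [0.6252, 0.2713, 0.0488]
ee_rot: [-0.0, 0.69, 0.724, -0.0]
contact_force: [-0.3, 0.6, -2.1]
width: 0.0271
```

Emit:
move_arm:
  series:
    - [[0, -0.0005, -0.001, 0, 0, 0, 0.01], [0, 0, -0.001, 0, 0, 0, 0.01], [0, 0, -0.0008, 0, 0, 0, 0.01], [0, 0, 0, 0, 0, 0, 0.01], [0, 0, 0, 0, 0, 0, 0.01]]

```text
clock: 32.25
position: [0.6254, 0.2707, 0.0465]
ee_rot: [0.0, 0.69, 0.724, 0.0]
contact_force: [0.6, -0.6, -1.4]
width: 0.0268
```

```bash
python3 - <<'E'
from h import *
im("side","s19.png",(280,140,340,205),10)
d=im("top")
d["color"]=cv2.convertScaleAbs(d["color"],alpha=2.2,beta=10)
crop_save(d["color"],"t19.png",(210,140,260,175),14)
E
```

```text
(no output)
```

View pics/s19.png

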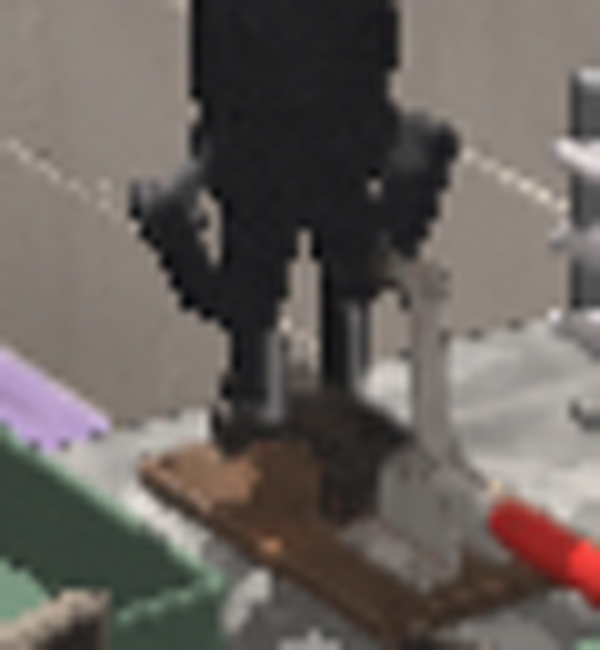

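View pics/t19.png

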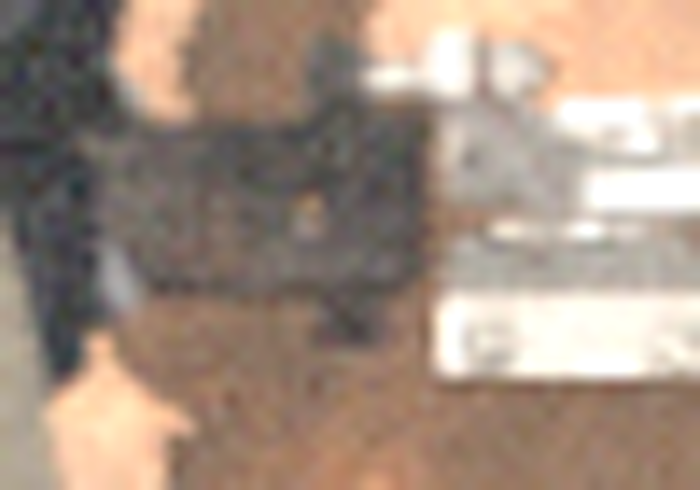

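Emit:
move_arm:
  series:
    - [[0, 0, -0.001, 0, 0, 0, 0.01], [0, 0, 0, 0, 0, 0, 0.01], [0, 0, 0, 0, 0, 0, 0.038], [0, 0, 0, 0, 0, 0, 0.038], [0, 0, 0, 0, 0, 0, 0.038], [0, 0, -0.003, 0, 0, 0, 0.038], [0, 0, -0.003, 0, 0, 0, 0.038], [0, 0, 0, 0, 0, 0, 0.038], [0, 0, 0, 0, 0, 0, 0.01], [0, 0, 0, 0, 0, 0, 0.01], [0, 0, 0, 0, 0, 0, 0.01], [0, 0, 0, 0, 0, 0, 0.01], [0, 0, 0, 0, 0, 0, 0.01]]
  newtons: 30

```text
clock: 33.43
position: [0.6251, 0.2706, 0.0391]
ee_rot: [-0.0, 0.69, 0.724, -0.0]
contact_force: [0.2, 0.3, -2.4]
width: 0.0291
```

Emit:
move_arm:
  series:
    - [[0, 0, 0, 0, 0, 0, 0.042], [0, 0, 0, 0, 0, 0, 0.042], [0, 0, 0, 0, 0, 0, 0.042], [0, 0, 0.015, 0, 0, 0, 0.042], [0, 0, 0.03, 0, 0, 0, 0.042], [0, 0, 0.035, 0, 0, 0, 0.042], [0, 0, 0.035, 0, 0, 0, 0.042], [0, 0, 0.035, 0, 0, 0, 0.042], [-0.03, 0, 0.03, 0, 0, 0, 0.042], [-0.03, 0, 0, 0, 0, 0, 0.042], [-0.03, 0, 0, 0, 0, 0, 0.042], [-0.03, 0, 0, 0, 0, 0, 0.042], [-0.03, 0, 0, 0, 0, 0, 0.042], [-0.03, 0, 0, 0, 0, 0, 0.042], [-0.03, 0, 0, 0, 0, 0, 0.042], [0, 0, 0, 0, 0, 0, 0.042]]

```text
clock: 34.77
position: [0.4095, 0.27, 0.2192]
ee_rot: [-0.002, 0.689, 0.725, -0.002]
contact_force: [0.4, -0.4, -0.8]
width: 0.0424
```

```bash
python3 - <<'E'
from h import *
d=im("side","s20.png",(270,140,350,205),9)
X=box(-15,15,-50,50,40)@Rz(.048).T+np.array([.6253,.2613,0])
overlay("side",[(X,(0,255,0))],(270,140,350,205),9,"o20s.png",d)
d=im("top","t20.png",(170,50,490,290),2.5)
overlay("top",[(X,(0,255,0))],(190,130,270,185),10,"o20.png",d)
crop_save(d["color"],"t20b.png",(190,130,270,185),10)
E
```

```text
(no output)
```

View pics/o20s.png

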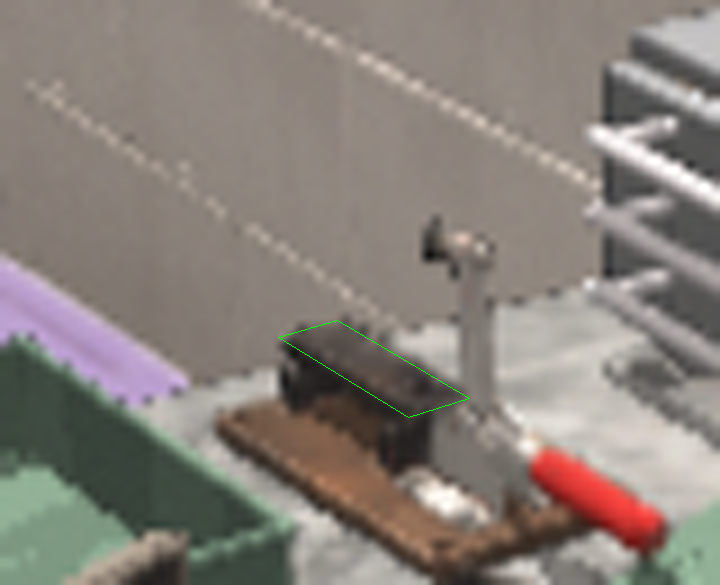

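View pics/o20.png

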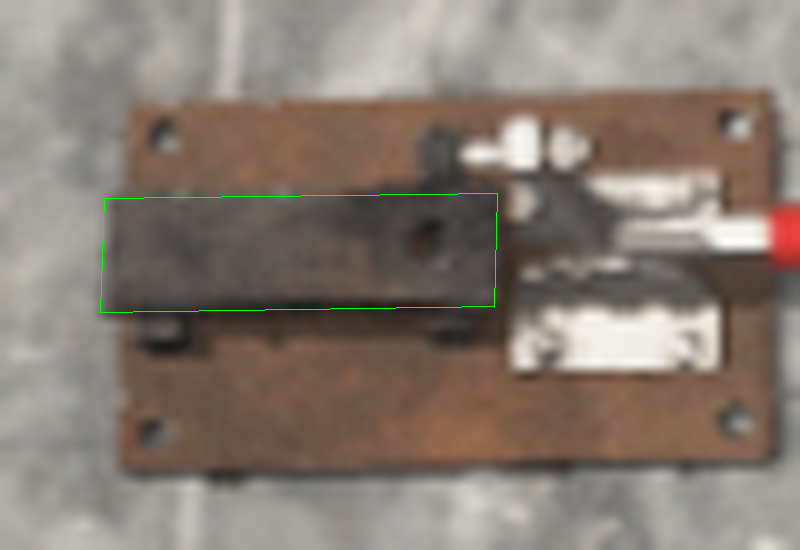

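View pics/t20.png

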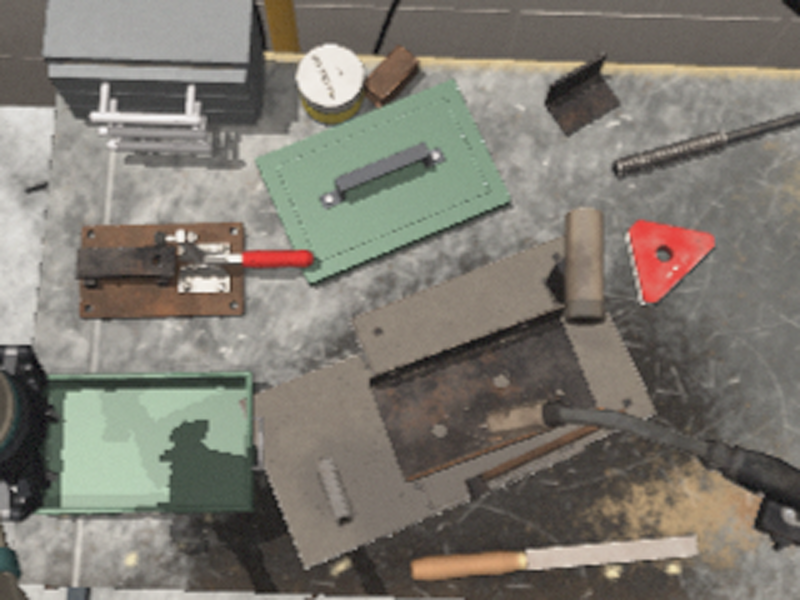

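Emit:
move_arm:
  series:
    - [[0.012, -0.006, 0, 0, 0, 0, 0], [0.022, -0.013, 0, 0, 0, 0, 0], [0.022, -0.013, 0, 0, 0, 0, 0], [0.022, -0.013, 0, 0, 0, 0, 0], [0.022, -0.013, 0, 0, 0, 0, 0], [0.022, -0.013, 0, 0, 0, 0, 0], [0.022, -0.013, 0, 0, 0, 0, 0], [0.022, -0.013, 0, 0, 0, 0, 0], [0.022, -0.013, 0, 0, 0, 0, 0], [0.022, -0.013, 0, 0, 0, 0, 0], [0.011, -0.006, 0, 0, 0, 0, 0], [0, 0, -0.02, 0, 0, 0, 0], [0, 0, -0.03, 0, 0, 0, 0], [0, 0, -0.03, 0, 0, 0, 0], [0, 0, -0.02, 0, 0, 0, 0], [0, 0, 0, 0, 0, 0, 0], [0, 0, 0, 0, 0, 0, 0]]

```text
clock: 36.28
position: [0.637, 0.1412, 0.1176]
ee_rot: [-0.001, 0.69, 0.724, -0.001]
contact_force: [0.6, -0.1, 0.2]
width: 0.0002
```

```bash
python3 - <<'E'
from h import *
im("side","s21.png",(270,110,360,205),6)
E
```

```text
(no output)
```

View pics/s21.png

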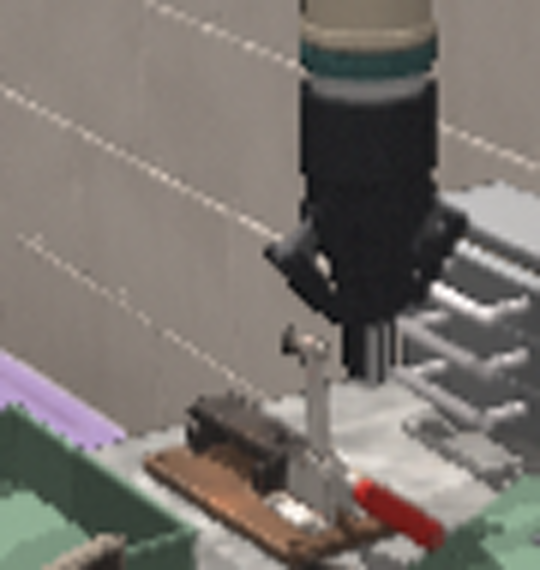

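Emit:
move_arm:
  series:
    - [[-0.004, 0, -0.01, 0, 0, 0, 0], [-0.003, 0, -0.01, 0, 0, 0, 0], [0, 0.006, 0, 0, 0, 0, 0], [0, 0.007, 0, 0, 0, 0, 0], [0, 0.007, 0, 0, 0, 0, 0], [0, 0.007, 0, 0, 0, 0, 0], [0, 0.007, 0, 0, 0, 0, 0], [-0.001, 0.007, 0, 0, 0, 0, 0], [0, 0.007, 0, 0, 0, 0, 0], [-0.001, 0.007, 0, 0, 0, 0, 0], [0, 0.007, 0, 0, 0, 0, 0], [0, 0, 0, 0, 0, 0, 0]]

```text
clock: 37.33
position: [0.628, 0.2035, 0.0989]
ee_rot: [0.001, 0.689, 0.725, -0.001]
contact_force: [-0.3, -4.0, -1.1]
width: 0.0
```

```bash
python3 - <<'E'
from h import *
im("side","s22.png",(270,110,360,205),6)
E
```

```text
(no output)
```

View pics/s22.png

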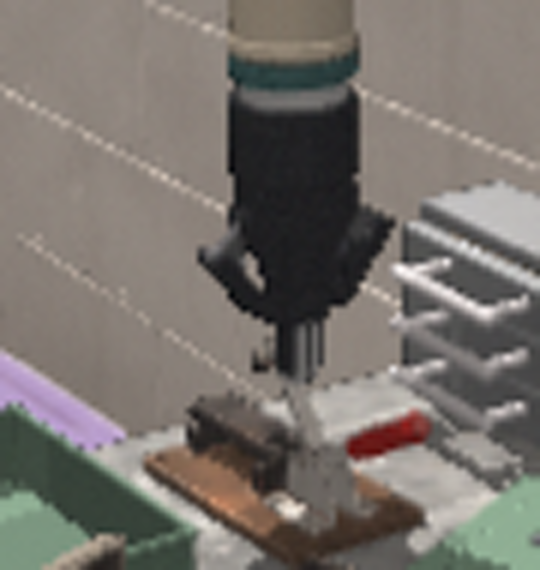

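Emit:
move_arm:
  series:
    - [[0, -0.004, 0.01, 0, 0, 0, 0], [0, 0, 0.02, 0, 0, 0, 0], [0, 0.01, 0.012, 0, 0, 0, 0], [-0.001, 0.016, 0, 0, 0, 0, 0], [0, 0, -0.005, 0, 0, 0, 0], [-0.001, 0.002, -0.006, 0, 0, 0, 0], [0, 0.003, -0.005, 0, 0, 0, 0], [0, 0.003, -0.005, 0, 0, 0, 0], [0, 0.003, -0.005, 0, 0, 0, 0], [0, 0.003, -0.005, 0, 0, 0, 0], [0, 0.003, -0.004, 0, 0, 0, 0], [0, 0.003, -0.004, 0, 0, 0, 0], [0, 0, 0, 0, 0, 0, 0]]

```text
clock: 38.47
position: [0.6241, 0.251, 0.1031]
ee_rot: [-0.004, 0.69, 0.723, 0.003]
contact_force: [-5.4, 10.4, 11.1]
width: 0.0
```

```bash
python3 - <<'E'
from h import *
im("side","s23.png",(270,110,360,205),6)
E
```

```text
(no output)
```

View pics/s23.png

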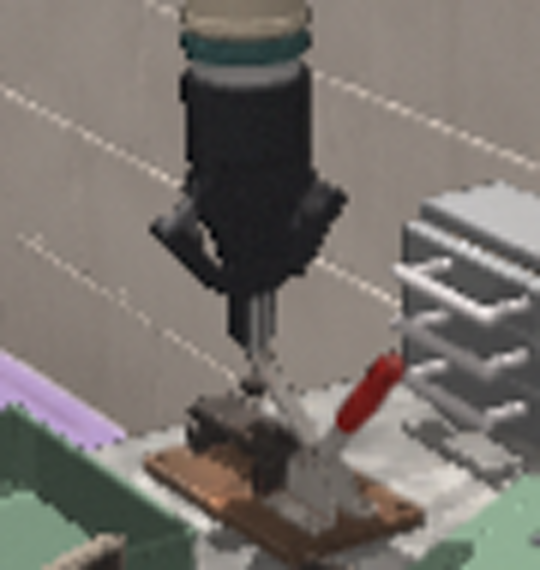

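Emit:
move_arm:
  series:
    - [[0.001, 0, 0.008, 0, 0, 0, 0], [0.001, -0.006, 0, 0, 0, 0, 0], [0, -0.005, 0, 0, 0, 0, 0], [0, 0, -0.004, 0, 0, 0, 0], [0, 0.001, -0.004, 0, 0, 0, 0], [0, 0.001, -0.004, 0, 0, 0, 0], [0, 0.001, -0.004, 0, 0, 0, 0], [0, 0.001, -0.003, 0, 0, 0, 0], [0, 0, 0, 0, 0, 0, 0]]

```text
clock: 39.27
position: [0.6282, 0.2381, 0.0905]
ee_rot: [0.0, 0.69, 0.724, 0.0]
contact_force: [0.1, 0.2, 1.2]
width: 0.0001
```

```bash
python3 - <<'E'
from h import *
im("side","s24.png",(270,110,360,205),6)
E
```

```text
(no output)
```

View pics/s24.png

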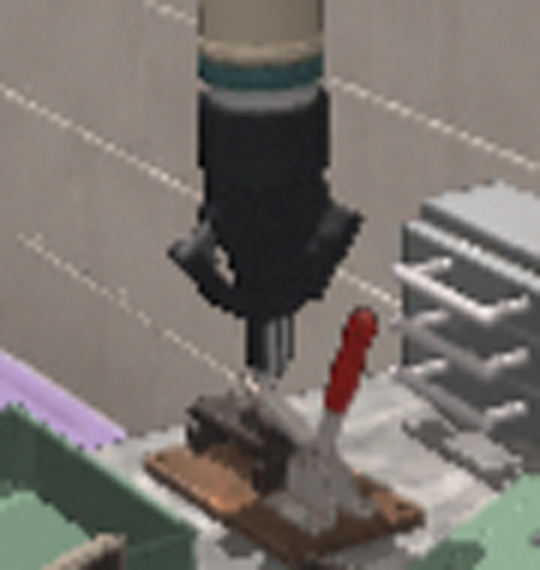

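Emit:
move_arm:
  series:
    - [[0, 0.002, -0.002, 0, 0, 0, 0], [0, 0.001, -0.002, 0, 0, 0, 0], [0, 0, -0.001, 0, 0, 0, 0], [0, 0, 0, 0, 0, 0, 0]]

```text
clock: 39.65
position: [0.6282, 0.2392, 0.0875]
ee_rot: [0.002, 0.69, 0.724, -0.001]
contact_force: [-2.1, -5.3, 12.3]
width: -0.0002
```

Emit:
move_arm:
  series:
    - [[0, 0, -0.001, 0, 0, 0, 0], [0, 0, 0, 0, 0, 0, 0], [0, 0, 0, 0, 0, 0, 0]]

```text
clock: 39.9
position: [0.6283, 0.2392, 0.0871]
ee_rot: [0.002, 0.69, 0.724, -0.001]
contact_force: [-3.2, -6.2, 14.1]
width: -0.0002
```

Emit:
move_arm:
  series:
    - [[0, 0, 0.01, 0, 0, 0, 0], [0, 0, 0.03, 0, 0, 0, 0], [0, 0, 0.035, 0, 0, 0, 0.06], [0, 0, 0.035, 0, 0, 0, 0.06], [-0.03, 0.004, 0.03, 0, 0, 0, 0.06], [-0.03, 0.004, 0, 0, 0, 0, 0.06], [-0.03, 0.004, 0, 0, 0, 0, 0.06], [-0.03, 0.004, 0, 0, 0, 0, 0.06], [-0.03, 0.004, 0, 0, 0, 0, 0.06], [-0.03, 0.004, 0, 0, 0, 0, 0.06], [-0.03, 0.004, 0, 0, 0, 0, 0.06], [0, 0, 0, 0, 0, 0, 0.06]]

```text
clock: 40.9
position: [0.412, 0.2693, 0.2235]
ee_rot: [-0.002, 0.689, 0.725, -0.003]
contact_force: [0.3, 0.8, -1.9]
width: 0.0598
```

```bash
python3 - <<'E'
from h import *
d=im("side")
overlay("side",fixt(.28,.6253,.2613),(270,140,350,205),9,"o25s.png",d)
crop_save(d["color"],"s25.png",(270,140,350,205),9)
d=im("top","t25.png",(170,50,490,290),2.5)
overlay("top",fixt(.28,.6253,.2613),(190,130,270,185),10,"o25.png",d)
crop_save(d["color"],"t25b.png",(260,70,390,170),6)
E
```

```text
(no output)
```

View pics/s25.png

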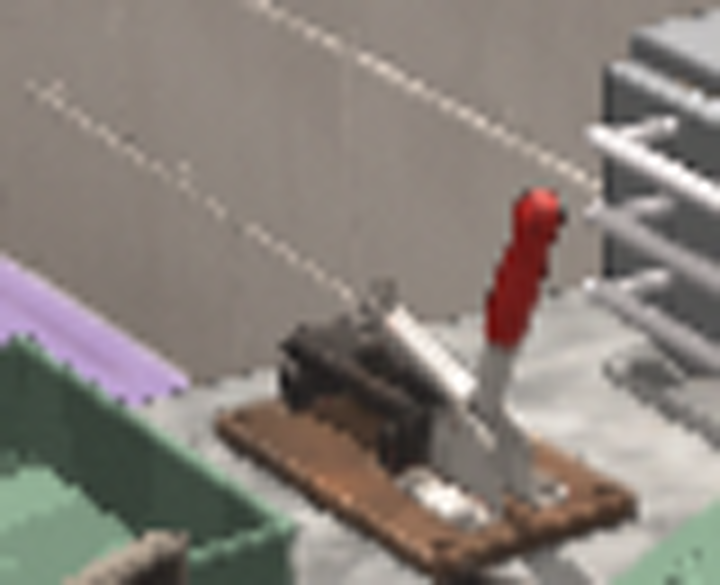

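View pics/o25s.png

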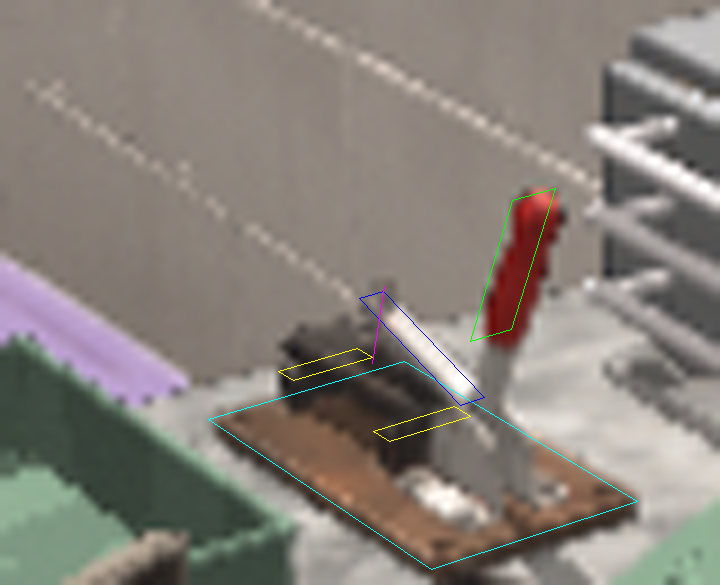

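View pics/o25.png

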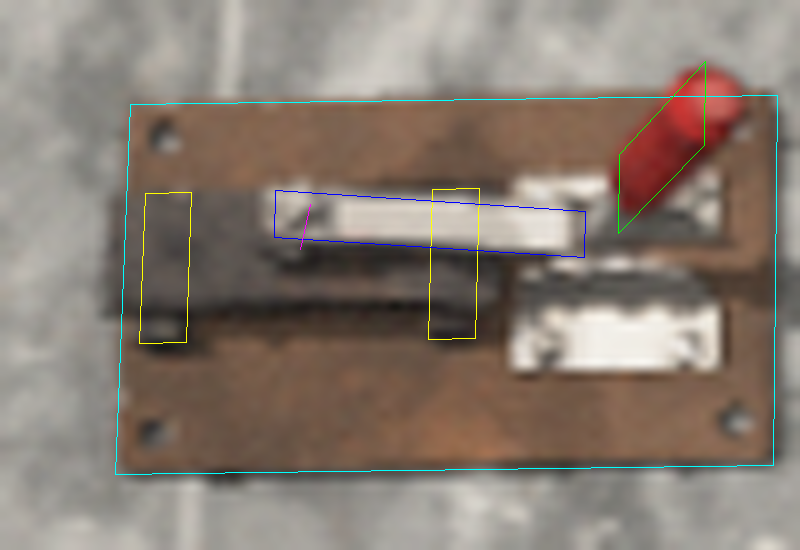

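View pics/t25b.png

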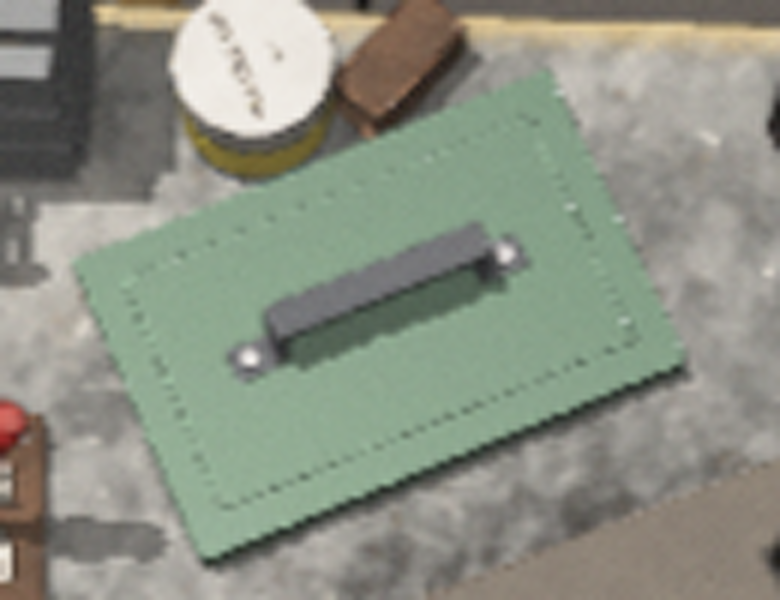

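```bash
python3 - <<'E'
from h import *
a=last("top")
f=lambda l:(np.array(l)+.5)/6.0+np.array([260,70])-.5
H=back(a,f([(266,308),(479,222),(492,252),(275,335)]),.0555);print(H.round(4),H.mean(0))
C=back(a,f([(75,262),(548,72),(686,357),(207,560)]),.0195);print(C.round(4),C.mean(0))
for i,j in((0,1),(3,2)):
    v=C[i]-C[j];print(np.linalg.norm(v),np.arctan2(-v[0],v[1]))
v=H[0]-H[1];print(np.arctan2(-v[0],v[1]));v=H[3]-H[2];print(np.arctan2(-v[0],v[1]))
for v in (C[1]-C[2],C[0]-C[3]): print(np.linalg.norm(v),np.arctan2(v[1],v[0]))
E
```

```text
[[ 0.7171  0.0498  0.0555]
 [ 0.7588 -0.0393  0.0555]
 [ 0.7455 -0.0452  0.0555]
 [ 0.7052  0.0455  0.0555]] [0.73166112 0.00271748 0.0555    ]
[[ 0.7492  0.1365  0.0195]
 [ 0.8458 -0.0691  0.0195]
 [ 0.7144 -0.132   0.0195]
 [ 0.6158  0.0723  0.0195]] [0.7312886  0.00191677 0.0195    ]
0.22717887280003346 0.4393908850113011
0.22679912403408692 0.4495470494090555
0.43792188135278054
0.4178705269674643
0.14571922678546492 0.44648225957291604
0.14802578958512203 0.44901629237280405
```

Emit:
move_arm:
  series:
    - [[0.012, -0.01, 0, 0, 0, 0.02, 0.06], [0.023, -0.019, 0, 0, 0, 0.034, 0.06], [0.023, -0.019, 0, 0, 0, 0.034, 0.06], [0.023, -0.019, 0, 0, 0, 0.034, 0.06], [0.023, -0.019, 0, 0, 0, 0.034, 0.06], [0.023, -0.019, 0, 0, 0, 0.034, 0.06], [0.023, -0.019, 0, 0, 0, 0.034, 0.06], [0.023, -0.019, 0, 0, 0, 0.034, 0.06], [0.023, -0.019, 0, 0, 0, 0.034, 0.06], [0.023, -0.019, 0, 0, 0, 0.034, 0.06], [0.023, -0.019, 0, 0, 0, 0.034, 0.06], [0.023, -0.019, 0, 0, 0, 0.034, 0.06], [0.023, -0.019, 0, 0, 0, 0.034, 0.06], [0.023, -0.019, 0, 0, 0, 0, 0.06], [0.008, -0.01, -0.02, 0, 0, 0, 0.06], [0, 0, -0.03, 0, 0, 0, 0.06], [0, 0, -0.03, 0, 0, 0, 0.06], [0, 0, -0.02, 0, 0, 0, 0.06], [0, 0, 0, 0, 0, 0, 0.06]]

```text
clock: 42.58
position: [0.735, 0.0015, 0.1169]
ee_rot: [-0.005, 0.521, 0.853, -0.003]
contact_force: [0.3, 0.3, -0.4]
width: 0.0602
```

Emit:
move_arm:
  series:
    - [[-0.002, 0.001, -0.02, 0, 0, -0.028, 0.06], [-0.001, 0, -0.02, 0, 0, 0, 0.06], [0, 0, -0.015, 0, 0, 0, 0.06], [0, 0, -0.01, 0, 0, 0, 0.06], [0, 0, -0.004, 0, 0, 0, 0.06], [0, 0, 0, 0, 0, 0, 0.06], [0, 0, 0, 0, 0, 0, 0.06]]

```text
clock: 43.17
position: [0.7356, 0.0034, 0.0562]
ee_rot: [0.001, 0.532, 0.846, 0.0]
contact_force: [-0.1, 0.3, 0.7]
width: 0.06
```

```bash
python3 - <<'E'
from h import *
im("side","s26.png",(330,110,460,220),6)
E
```

```text
(no output)
```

View pics/s26.png

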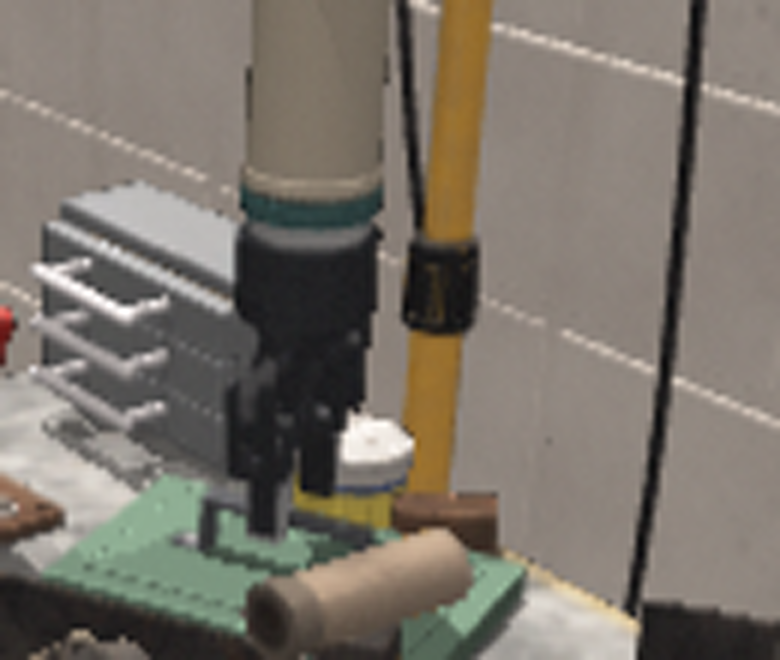

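Emit:
move_arm:
  series:
    - [[-0.004, -0.001, -0.005, 0, 0, 0, 0.06], [0, 0, -0.004, 0, 0, 0, 0.06], [0, 0, 0, 0, 0, 0, 0.06], [0, 0, 0, 0, 0, 0, 0.0], [0, 0, 0, 0, 0, 0, 0], [0, 0, 0, 0, 0, 0, 0], [0, 0, 0, 0, 0, 0, 0], [0, 0, 0, 0, 0, 0, 0]]
  newtons: 80

```text
clock: 43.88
position: [0.7307, 0.0026, 0.0467]
ee_rot: [0.0, 0.532, 0.847, 0.0]
contact_force: [-0.4, -0.6, 1.7]
width: 0.0142
```

Emit:
move_arm:
  series:
    - [[0, 0, 0.004, 0, 0, 0, 0], [0, 0, 0.006, 0, 0, 0, 0], [0, 0, 0.01, 0, 0, 0, 0], [0, 0, 0.015, 0, 0, 0, 0], [0, 0, 0.02, 0, 0, 0, 0], [0, 0, 0.025, 0, 0, 0, 0], [0, 0, 0.025, 0, 0, 0, 0], [0, 0, 0.025, 0, 0, 0, 0], [0, 0, 0.025, 0, 0, 0, 0], [0, 0, 0.025, 0, 0, 0, 0], [0, 0, 0.02, 0, 0, 0, 0], [0, 0, 0, 0, 0, 0, 0], [0, 0, 0, 0, 0, 0, 0]]

```text
clock: 44.97
position: [0.731, 0.0026, 0.2478]
ee_rot: [0.001, 0.532, 0.847, 0.001]
contact_force: [-0.6, 0.3, -3.6]
width: 0.014
```

```bash
python3 - <<'E'
from h import *
im("side","s27.png",(250,90,450,240),4)
E
```

```text
(no output)
```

View pics/s27.png

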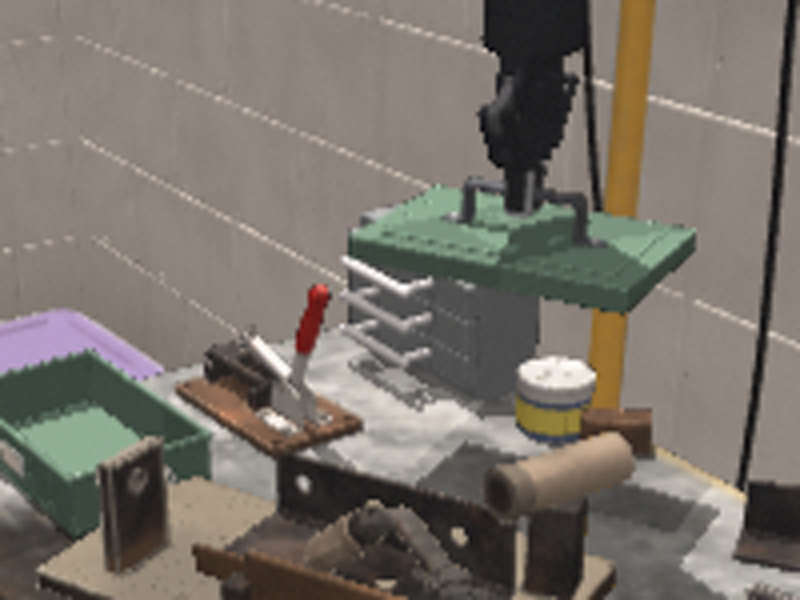

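Emit:
move_arm:
  series:
    - [[-0.01, 0, 0.01, 0, 0, 0, 0], [-0.02, 0, 0.01, 0, 0, 0, 0], [-0.02, 0, 0.01, 0, 0, 0, 0], [-0.02, 0.005, 0, 0, 0, -0.02, 0], [-0.02, 0.01, 0, 0, 0, -0.03, 0], [-0.02, 0.015, 0, 0, 0, -0.03, 0], [-0.02, 0.02, 0, 0, 0, -0.03, 0], [-0.02, 0.02, 0, 0, 0, -0.03, 0], [-0.02, 0.02, 0, 0, 0, -0.03, 0], [-0.02, 0.02, 0, 0, 0, -0.03, 0], [-0.02, 0.02, 0, 0, 0, -0.03, 0], [-0.02, 0.02, 0, 0, 0, -0.03, 0], [-0.02, 0.02, 0, 0, 0, -0.03, 0], [-0.02, 0.02, 0, 0, 0, -0.03, 0], [-0.012, 0.02, 0, 0, 0, -0.03, 0], [-0.007, 0.015, 0, 0, 0, -0.03, 0], [0, 0, 0, 0, 0, -0.01, 0], [0, 0, 0, 0, 0, 0, 0], [0, 0, 0, 0, 0, 0, 0]]

```text
clock: 46.6
position: [0.441, 0.2269, 0.2756]
ee_rot: [0.0, 0.686, 0.728, -0.001]
contact_force: [0.0, -0.7, -3.9]
width: 0.0138
```

```bash
python3 - <<'E'
from h import *
s=manip.get_state();print(s["position"],s["ee_rot"],s["width"])
im("side","s28.png",(190,90,350,215),5)
im("top","t28.png",(165,130,285,270),4)
E
```

```text
[0.44102479 0.22686614 0.27561669] [ 9.89243814e-05  6.86102657e-01  7.27504168e-01 -9.05815593e-04] 0.013776905331142317
```

View pics/s28.png

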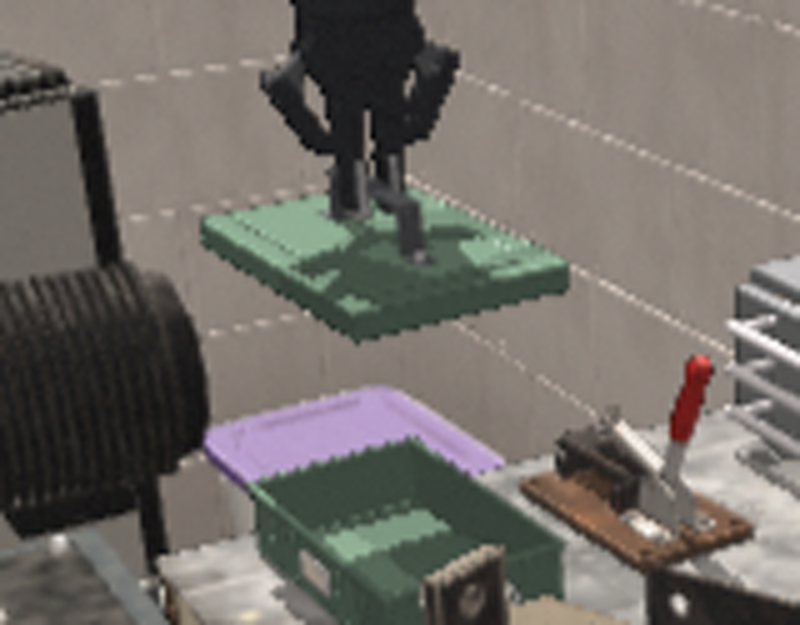

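Emit:
move_arm:
  series:
    - [[0.001, 0.001, -0.015, 0, 0, -0.002, 0], [0, 0, -0.025, 0, 0, 0, 0], [0, 0, -0.03, 0, 0, 0, 0], [0, 0, -0.03, 0, 0, 0, 0], [0, 0, -0.025, 0, 0, 0, 0], [0, 0, -0.015, 0, 0, 0, 0], [0, 0, -0.01, 0, 0, 0, 0], [0, 0, 0, 0, 0, 0, 0], [0, 0, 0, 0, 0, 0, 0]]

```text
clock: 47.45
position: [0.4431, 0.2283, 0.1263]
ee_rot: [0.0, 0.687, 0.726, -0.0]
contact_force: [0.5, -0.2, -2.9]
width: 0.014
```

```bash
python3 - <<'E'
from h import *
s=manip.get_state();p=s["position"];print(p,s["ee_rot"])
zb=p[2]+.0058-.0525;print(zb)
d=im("side")
def T(X,c,y): return X@Rz(y).T+np.array(c)
c=(p[0],p[1],zb)
it=[(T(box(-74.5,74.5,-115,115,0),c,.0585),(255,0,0)),(T(box(-68.5,68.5,-109,109,55),(.4417,.2280,0),.055),(255,255,0))]
overlay("side",it,(200,130,330,230),6,"o29s.png",d)
d=im("top")
overlay("top",it,(165,170,285,270),6,"o29.png",d)
E
```

```text
[0.4431266  0.22828567 0.12633919] [ 4.84964012e-05  6.87301549e-01  7.26372202e-01 -4.11337337e-05]
0.07963918567122766
```

View pics/o29s.png

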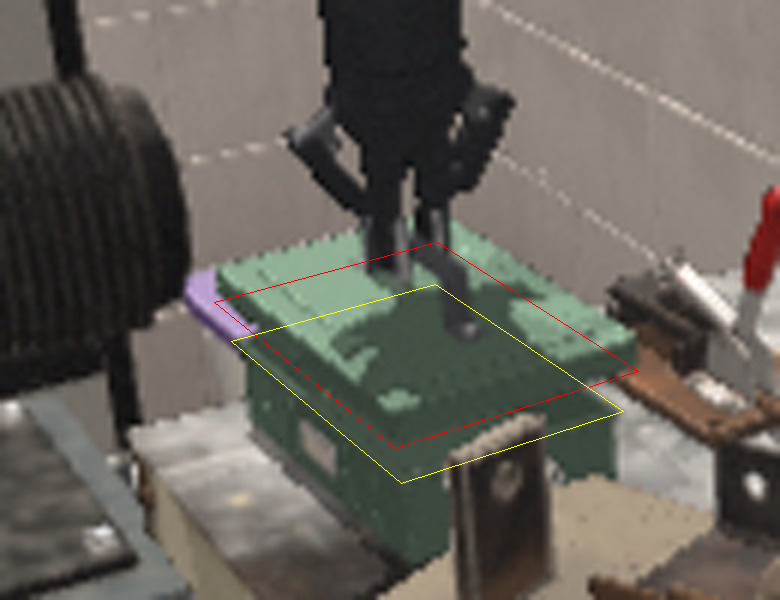

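View pics/o29.png

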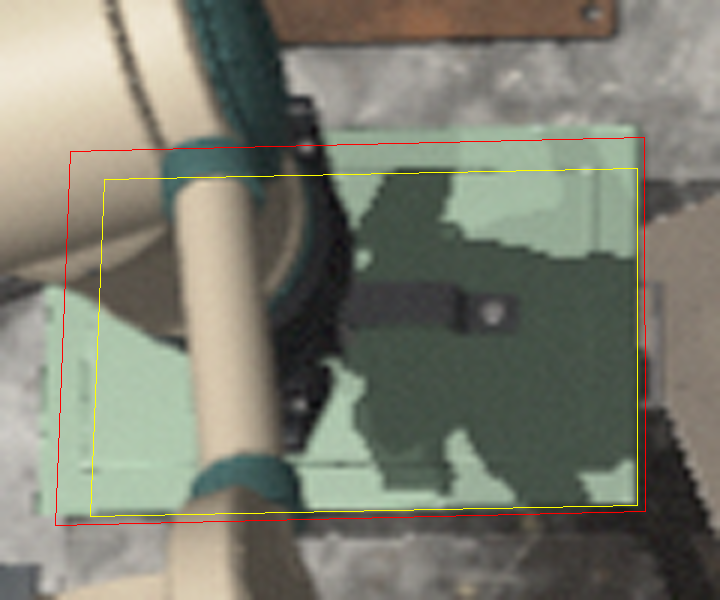

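Emit:
move_arm:
  series:
    - [[-0.001, 0, -0.008, 0, 0, 0.002, 0], [0, 0, -0.008, 0, 0, 0, 0], [0, 0, -0.006, 0, 0, 0, 0], [0, 0, -0.005, 0, 0, 0, 0], [0, 0, 0, 0, 0, 0, 0], [0, 0, 0, 0, 0, 0, 0]]

```text
clock: 48.05
position: [0.4413, 0.2286, 0.0987]
ee_rot: [-0.0, 0.686, 0.727, -0.0]
contact_force: [0.1, 0.2, -3.8]
width: 0.0141
```

Emit:
move_arm:
  series:
    - [[0.0005, 0, -0.004, 0, 0, 0, 0], [0, 0, -0.004, 0, 0, 0, 0], [0, 0, 0, 0, 0, 0, 0], [0, 0, 0, 0, 0, 0, 0]]

```text
clock: 48.38
position: [0.4418, 0.2286, 0.091]
ee_rot: [-0.0, 0.686, 0.727, -0.0]
contact_force: [1.2, 0.4, -4.1]
width: 0.0139
```

Going on without contact; the skirt is over the rim.

Emit:
move_arm:
  series:
    - [[0, 0, -0.003, 0, 0, 0, 0], [0, 0, -0.002, 0, 0, 0, 0], [0, 0, -0.001, 0, 0, 0, 0], [0, 0, 0, 0, 0, 0, 0], [0, 0, 0, 0, 0, 0, 0]]

```text
clock: 48.8
position: [0.442, 0.2286, 0.0852]
ee_rot: [0.0, 0.686, 0.727, -0.0]
contact_force: [0.1, -0.6, -4.7]
width: 0.0138
```

Emit:
move_arm:
  series:
    - [[0, 0, -0.001, 0, 0, 0, 0], [0, 0, -0.001, 0, 0, 0, 0], [0, 0, 0, 0, 0, 0, 0], [0, 0, 0, 0, 0, 0, 0]]

```text
clock: 49.13
position: [0.4423, 0.2287, 0.0846]
ee_rot: [0.0, 0.686, 0.727, 0.0]
contact_force: [-1.5, 0.2, 6.3]
width: 0.014
```

Emit:
move_arm:
  series:
    - [[0, 0, 0, 0, 0, 0, 0.05], [0, 0, 0, 0, 0, 0, 0.05], [0, 0, 0, 0, 0, 0, 0.05], [0, 0, 0.015, 0, 0, 0, 0.05], [0, 0, 0.03, 0, 0, 0, 0.05], [0, 0, 0.035, 0, 0, 0, 0.05], [0, 0, 0.035, 0, 0, 0, 0.05], [-0.02, -0.03, 0.035, 0, 0, 0, 0.05], [-0.02, -0.035, 0, 0, 0, 0, 0.05], [-0.02, -0.035, 0, 0, 0, 0, 0.05], [-0.02, -0.035, 0, 0, 0, 0, 0.05], [-0.01, -0.035, 0, 0, 0, 0, 0.05], [0, -0.035, 0, 0, 0, 0, 0.05], [0, -0.035, 0, 0, 0, 0, 0.05], [0, -0.035, 0, 0, 0, 0, 0.05], [0, 0, 0, 0, 0, 0, 0.05], [0, 0, 0, 0, 0, 0, 0.05]]

```text
clock: 50.55
position: [0.3556, -0.0429, 0.2274]
ee_rot: [0.0, 0.688, 0.725, 0.0]
contact_force: [-0.6, 0.6, 0.7]
width: 0.0501
```

```bash
python3 - <<'E'
from h import *
d=im("side","s30.png",(220,140,360,240),5)
def T(X,c,y): return X@Rz(y).T+np.array(c)
it=[(T(box(-74.5,74.5,-115,115,38),(.4421,.2287,0),.0595),(255,0,0)),(T(box(-74.5,74.5,-115,115,57.5),(.4421,.2287,0),.0595),(255,255,0))]
overlay("side",it,(220,140,320,230),8,"o30s.png",d)
d=im("top","t30.png",(170,50,490,290),2.5)
crop_save(d["color"],"t30b.png",(165,130,285,270),4)
E
```

View pics/s30.png

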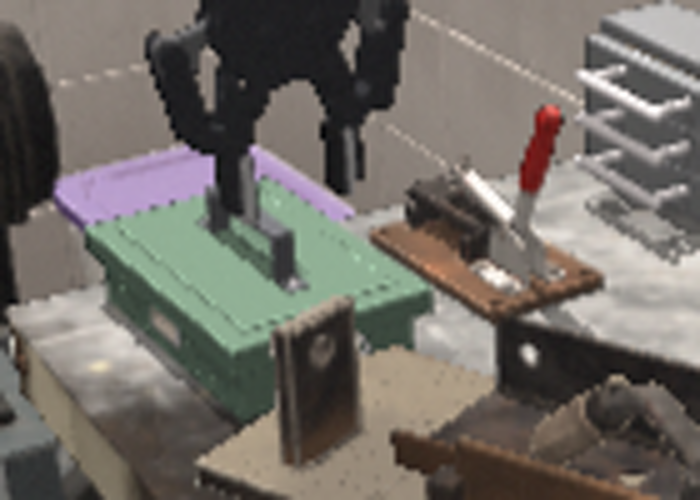

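View pics/o30s.png

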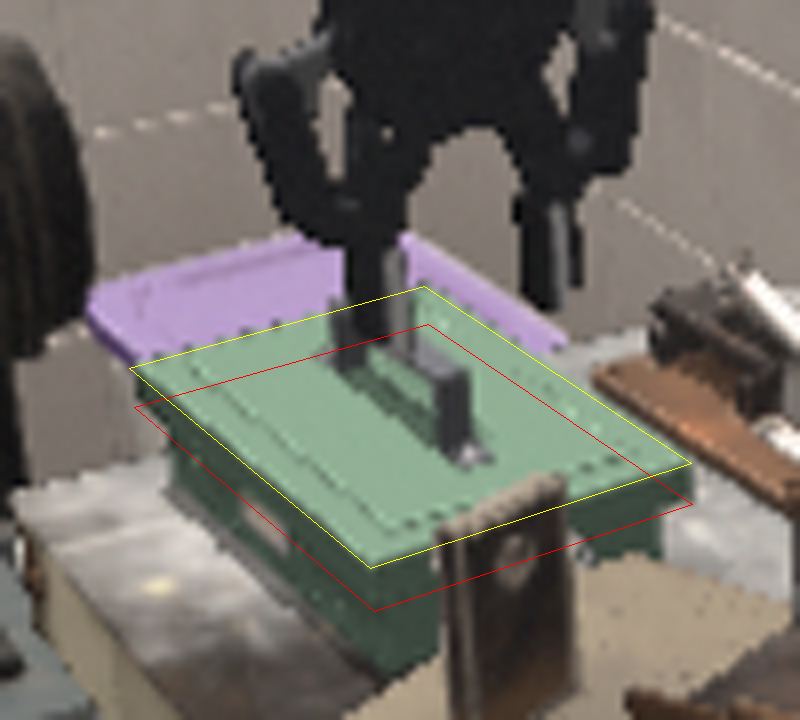

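View pics/t30.png

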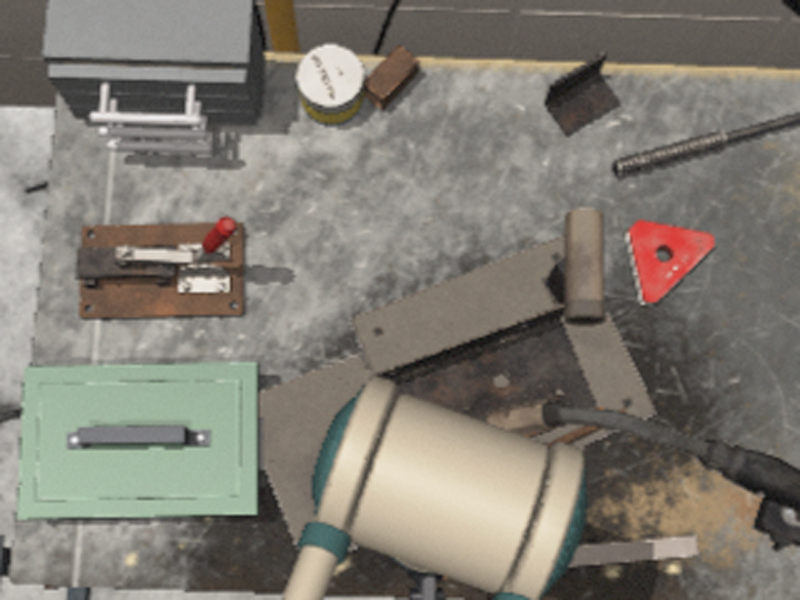

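View pics/t30b.png

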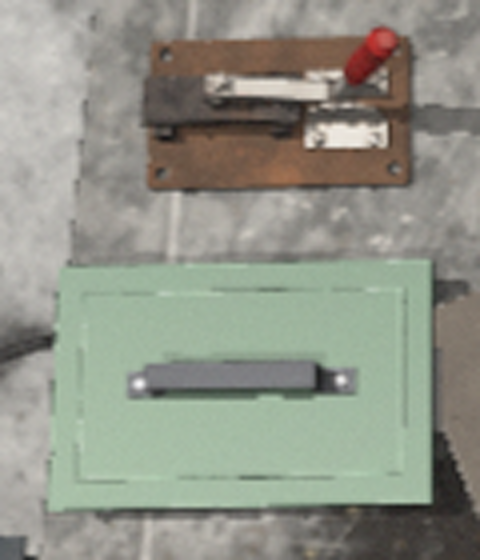

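```bash
python3 -c "
from rig import manip
print(manip.get_state()['clock'],manip.sign_off())"
```

```text
the job is handed in; nothing more can be done
50.65 None
```

The job is done and handed in at 50.7 s. The clamp was opened, the cover set aside, the pack laid and clamped, and the cover put back, in the order asked.

- **Clamp:** I pushed it open until it met its stop (about 21 N). After the pack was laid I brought the arm down until it stopped under about 14 N. The arm matches an angle of about 0.26 to 0.28 in the pictures, against the expected 0.28 for two bars. The pad's contact with the pack is judged from this stop; I did not see it directly.
- **Bars:** Only two bars were in the bin. The one near the left wall had to be slid inwards, because the gripper touched the bin rim at about 20 N. I laid both bars flat across the rest blocks with their holes at the same end. I then squeezed both together to line up their long edges. In the top view the pack sits within about 1 mm of the middle of the blocks and square to them. Both cameras show its edges in line.
- **Cover:** It was knocked a few centimetres towards the clamp while it lay on the bench, so I located it again before picking it up. It slid over the rim without resistance and bottomed at the expected height. The side overlay fits a seated cover. It lies about 1.5 mm from its first position, within its play.
- **Other things:** The magnet and the rest of the bench look unmoved in the last picture. The file was partly hidden behind the arm then. It lay in its place earlier, and I never went near it.

No check failed.

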